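# Charge the filling tube with sawn slugs

## Task

First turn the funnel's lock ring anticlockwise by its orange lug until the lug stands in front of the white mark, and leave it locked there; only then tip the slugs from every tote tray that holds any through the funnel into the clear tube, leaving none behind. Tip the trays rather than taking slugs out of them by hand (a slug spilt on the bench may be picked up and dropped in the funnel), and finish with all three trays standing upright on the rubber mat and the other things on the bench left where they are.

Things in the scene. Friction and masses are not known exactly. Their poses are not given: they have to be found in the camera images.
- station: (All sizes in mm.) Fixed filling station: dark round base (radius 95, 15 high) carrying a clear tube and, above it, a wide aluminium funnel. Origin at the centre of the base's underside, on the common vertical axis of tube, funnel and lock ring. A thin post with a white head stands 145 from the axis on the station's -y side (to the robot's right).
- funnel_mouth (a point): Centre of the funnel's open mouth, at rim height 185 above the bench. Mouth inner radius 84; the funnel narrows over 70 of height to the tube's inner radius 34.
- tube_floor (a point): Centre of the tube's inner floor, 19 above the bench. The tube is 100 tall (its top at height 115), outer radius 37, inner radius 34.
- lock_mark (a point): White head of the post (14 x 16 x 12 high, top 202 above the bench), 145 from the axis: the locked mark. The lug passes inside it.
- ring_turn (a joint): Turn of the captive dark lock ring (outer radius 96, height 167 to 185, around the funnel rim), rad; grows anticlockwise seen from above. 1.05 = lug straight in front of the white mark (locked). Starts between 0 and 0.3; stop at 1.3. Friction about 0.25 N m holds it where it is left.
- ring_lug (a point): Grip point of the upright orange lug on the lock ring: 109 from the axis, 222 above the bench. The lug is 14 thick along the direction of turning, 28 radially, and stands from 167 to 235 above the bench; grip it from above with the fingers closing along the direction of turning and follow the arc.
- mat: Fixed black rubber mat, 280 (its x) x 420 (its y), 4 thick, where the tote trays belong. Origin at the centre of its underside.
- tote_blue: Blue metal tote tray 117 (x) x 76 mm (y), walls 40 high, 3 thick; 0.25 kg, up to 3 slugs. Origin: underside centre. Open -x end: floor rises 15 degrees to a pouring lip, edge at x -57, z 12. Fixed wooden crossbar along y at x 0 (16 thick, 70 clear, z 94 to 116): grip from above, fingers closing along x. Slugs slide out when tipped lip-down about 60 degrees or more.
- tote_red: Red metal tote tray 117 (x) x 76 mm (y), walls 40 high, 3 thick; 0.25 kg, up to 3 slugs. Origin: underside centre. Open -x end: floor rises 15 degrees to a pouring lip, edge at x -57, z 12. Fixed wooden crossbar along y at x 0 (16 thick, 70 clear, z 94 to 116): grip from above, fingers closing along x. Slugs slide out when tipped lip-down about 60 degrees or more.
- tote_grey: Grey metal tote tray 117 (x) x 76 mm (y), walls 40 high, 3 thick; 0.25 kg, up to 2 slugs. Origin: underside centre. Open -x end: floor rises 15 degrees to a pouring lip, edge at x -57, z 12. Fixed wooden crossbar along y at x 0 (16 thick, 70 clear, z 94 to 116): grip from above, fingers closing along x. Slugs slide out when tipped lip-down about 60 degrees or more.
- slug1: Brass-coloured round slug, diameter 24 mm, 26 mm long, about 0.05 kg; origin at the centre of one end face, z along its axis. Starts standing in the blue tray, or is absent (None from the start).
- slug2: Brass-coloured round slug, diameter 24 mm, 26 mm long, about 0.05 kg; origin at the centre of one end face, z along its axis. Starts standing in the blue tray, or is absent (None from the start).
- slug3: Brass-coloured round slug, diameter 24 mm, 26 mm long, about 0.05 kg; origin at the centre of one end face, z along its axis. Starts standing in the blue tray, or is absent (None from the start).
- slug4: Brass-coloured round slug, diameter 24 mm, 26 mm long, about 0.05 kg; origin at the centre of one end face, z along its axis. Starts standing in the red tray, or is absent (None from the start).
- slug5: Brass-coloured round slug, diameter 24 mm, 26 mm long, about 0.05 kg; origin at the centre of one end face, z along its axis. Starts standing in the red tray, or is absent (None from the start).
- slug6: Brass-coloured round slug, diameter 24 mm, 26 mm long, about 0.05 kg; origin at the centre of one end face, z along its axis. Starts standing in the red tray, or is absent (None from the start).
- slug7: Brass-coloured round slug, diameter 24 mm, 26 mm long, about 0.05 kg; origin at the centre of one end face, z along its axis. Starts standing in the grey tray, or is absent (None from the start).
- slug8: Brass-coloured round slug, diameter 24 mm, 26 mm long, about 0.05 kg; origin at the centre of one end face, z along its axis. Starts standing in the grey tray, or is absent (None from the start).
- spray_can: Blue spray can with a pale metal top, radius 26, 150 high, origin under its centre. Bystander.
- wrench: Steel wrench 200 long lying on the bench, along its x. Bystander.
- bush: Dark steel bush, outer radius 22, 30 high. Bystander.
- screwdriver: Screwdriver 190 long lying along its x. Bystander.

How it is judged:
By the outcome, as a careful person would: the job done as asked, in the order asked, and still so for the second after the job is handed in, with the robot touching nothing.
Of slug1, slug2, slug3, slug4, slug5, slug6, slug7, slug8 only 5 to 8 are there at a start; the rules pass over those that are not, and their reading is None.
At some moment in a run one of tote_blue, tote_red, tote_grey may be knocked a few centimetres aside while the robot is not near it.
It also fails if it takes over 208 s, if anything falls off the work surface, if the arm or the gripper's body presses on something with over 40 N, if the wrist force passes 120 N, or if a joint passes its speed limit or range.

## Robot

A 6-joint arm with a two-finger parallel gripper is mounted at the origin on the work surface. World frame = base frame: x ahead of the robot, y to its left, z up, the work surface at z = 0. Lengths are in m, angles in degrees, forces in N, time in s.
With the tool pointing down it reaches from about 0.35 to 0.875 m from the base axis. Payload 4.2 kg.
Tool frame: the origin (TCP) lies on the mounting face of the last link; the fingertips stand 182 mm ahead of it and the grasp point (between the pads) lies 164 mm ahead of it (r.tcp_to_grasp is the distance from the TCP to the grasp point, in m); z points along the fingers, y is the line along which they close (so a half turn about z gives the same grasp; the last joint's range is limited). The gripper opens to 87 mm and grips with 3 to 60 N. Pads are 19 mm wide; open, the fingers measure 117 mm over their backs; the gripper's body (75 mm by 190 mm) begins 51 mm behind the grasp point.
Start: joints at [-56.517, 22.042, 0.453, 0, -68.411, -14.817], TCP at [0.2, -0.592, 0.405] pointing down, gripper open.
Joint ranges: [-179.83, 179.83], [-69.29, 118.12], [-61.27, 80.66], [-181.25, 117.63], [-171.15, -9.14], [-177.46, 177.46]. Speed limits (degrees/s): [159.86, 159.86, 180, 180, 180, 180].

## Interface

Orientations are given as a 3x3 rotation matrix whose columns are the frame's x, y, z axes.
In Python, from station import sense, eyes, r gives the robot as it stands.
- The arm moves only by the tool jog_arm, never from a script. Its argument "increments" is a list of rows, each a list of 4 numbers: the shift along the tool's x, y, z normalised to -1 to 1, where 1 is 0.02 m, then the turn about the tool's z normalised to -1 to 1, where 1 is 0.08 rad. A call has 1 to 10 rows; each row shifts and turns the commanded pose from where the row before left it, along the tool's axes as they then stand; what a row does not reach is not made up. A row lasts 1/10 s, in which the tool goes at most 50 mm and 8.59 degrees, less where a joint would pass 70% of its speed; a pose out of reach is approached as far as the arm can. A call with a number of a shift or a turn outside -1 to 1 is refused whole. A call with a gripper value outside its range is refused whole. "grip" is the finger opening in mm, from 0 to 87, set as the call begins (left out, the last holds). The fingers move at their own pace and stop on an object; the grip force is fixed at half the most. Time passes only in rows, so rows that do not move let the fingers close. It gives the time, the measured TCP pose, the force, the opening and the grip force at its end, in the units of the state.
- sense(): the state, without advancing time (a new reading comes with each control period).
- eyes.capture(name): name is "side" or "top"; returns the picture (420x560x3 uint8, blue, green, red); there is no depth.
- eyes.get_calibration(name): a dict with "camera_matrix" (3x3 intrinsics, pixels), "k1" (the pictures are not rectified: a ray, as slopes to the right and down, at radius r is drawn at 1 + k1 r^2 times it, then the intrinsics apply), "R" (3x3) and "t" (3): a world point X has camera coordinates R X + t. Camera axes: x right, y down, z forward; pixel columns grow to the right and rows downward; lengths in m; the calibration is good to about 2 mm. A picture is of the moment at which its call begins. get_calibration takes no time and is no camera call.
- r.finish_job(): hands the job in; it is judged then, once.
Trained networks look in the newest picture that a camera, given by its name, has taken for a name from the list of things; names that differ only in an ending like _2 or _b are one class to them, and where a whole thing is asked for, a point or a joint stands for the part that bears it (a point fixed in the world has none). Each returns a list of dicts, best first, with "conf" (0 to 1); they miss things now and then, are a little off and sometimes report something else, mostly with a low value. They report only what shows in the picture. A call takes as long as a camera call.
- eyes.spot_in(camera, name): "centre" ([x, y, z] in m, in world coordinates, good to about 4 mm: the middle of the surface that is visible of it).
- eyes.outline_of(camera, name): "mask" (420x560 bool, what is visible of it).
The state is a dict: "time_s": time; "joints": joint angles; "joint_velocities": joint speeds; "effort": joint torques, N m; "tcp_pos": TCP position; "ee_rot": TCP orientation; "wrist_force": force on the tool from outside, world axes, zero at the start; "moment": the same for the moment, N m; "gripper_width": opening from 0.0 (shut) to 1.0 (fully open); "gripper_force": force on a finger pad.
Only numpy, scipy, OpenCV 4.12 (cv2) and the standard library are available. Lean on these libraries where they do the work, as an engineer would, in place of code of your own. Each camera call takes 0.05 s, during which the arm holds its last target. There are 200 camera calls.

## Working session

There is one attempt and no reset: what is moved stays moved. The work goes in short steps, Python scripts to look and compute and a tool call to move; the robot and the scene stay as the last step left them, time stands still between calls to the robot, and variables do not carry over. Pictures are saved under pics/ and viewed, at most 14 in all, crops included, and the job is handed in when it is done.

Besides the shell and the picture viewer there is one more tool, called after "Emit:" by a JSON object that holds its "name" and its "arguments", one argument or row to a line. jog_arm: Moves the arm, as the interface text tells. Its arguments: {"type":"object","properties":{"increments":{"type":"array"},"grip":{"type":"number"}},"required":["increments"]}

```bash
ls; mkdir -p pics
python3 - <<'E'
from station import sense, eyes, r
import cv2
for n in("side","top"):
    cv2.imwrite(f"pics/{n}0.png",eyes.capture(n)); c=eyes.get_calibration(n); print(n,c)
print(sense())
E
```

```text
pics
side {'camera_matrix': array([[465.35746748,   0.        , 275.73913874],
       [  0.        , 465.35746748, 210.51598114],
       [  0.        ,   0.        ,   1.        ]]), 'k1': -0.0950662053776613, 'R': array([[-0.82457148, -0.56524097,  0.024177  ],
       [-0.32339321,  0.43583914, -0.8399173 ],
       [ 0.46421839, -0.70039053, -0.54217562]]), 't': array([0.41587522, 0.29612059, 0.92653529])}
top {'camera_matrix': array([[505.95906162,   0.        , 278.04115326],
       [  0.        , 505.95906162, 200.43205652],
       [  0.        ,   0.        ,   1.        ]]), 'k1': -0.18454964113672814, 'R': array([[ 0.01413666, -0.99982975,  0.01185843],
       [-0.99863083, -0.01471509, -0.05019889],
       [ 0.05036484, -0.01113255, -0.99866884]]), 't': array([-0.00207311,  0.52094787,  1.32286144])}
{'time_s': 0.1, 'joints': array([-5.65176664e+01,  2.20877210e+01,  3.87628480e-01, -2.42807508e-02,
       -6.84140371e+01, -1.48157826e+01]), 'joint_velocities': array([-0.01690298, -0.09663174,  0.12327648,  0.11619995,  0.13034748,
        0.13104506]), 'effort': array([-3.35907225e-04, -3.91689491e+01,  1.87933284e+01,  4.23185661e+00,
        1.34495145e-02, -7.06687410e-05]), 'tcp_pos': array([ 0.20000214, -0.59194478,  0.40375708]), 'ee_rot': array([[-9.47447252e-01, -3.19911099e-01, -7.70228317e-04],
       [-3.19912000e-01,  9.47445398e-01,  1.87875545e-03],
       [ 1.28714554e-04,  2.02642697e-03, -9.99997939e-01]]), 'wrist_force': array([-0.45254255,  0.2476893 ,  0.20381442]), 'moment': array([-0.0384299 , -0.0295668 , -0.02676108]), 'gripper_force': 0.0, 'gripper_width': 1.0021886703952296}
```

View pics/side0.png

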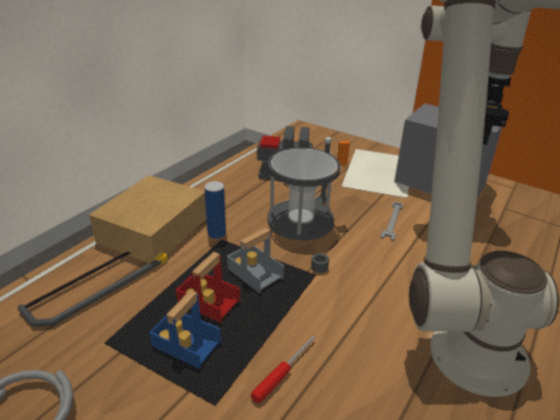

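View pics/top0.png

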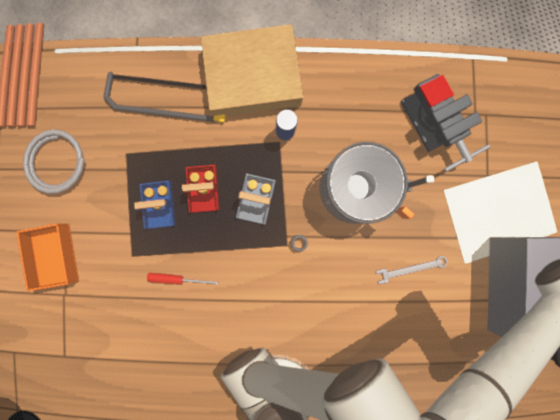

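```bash
cat > h.py <<'E'
from station import sense, eyes, r
import numpy as np, cv2
def cal(n):
    c=eyes.get_calibration(n); return c['camera_matrix'],c['k1'],np.array(c['R']),np.array(c['t'])
def proj(n,X):
    K,k,R,t=cal(n); p=np.atleast_2d(X)@R.T+t; s=p[:,:2]/p[:,2:]; s=s*(1+k*(s**2).sum(1,keepdims=True)); return s@K[:2,:2].T+K[:2,2]
def ray(n,uv):
    K,k,R,t=cal(n); q=(np.array(uv,float)-K[:2,2])/np.diag(K)[:2]; s=q.copy()
    for _ in range(30): s=q/(1+k*(s@s))
    return -R.T@t, R.T@np.array([*s,1])
def onz(n,uv,z):
    o,d=ray(n,uv); return o+d*(z-o[2])/d[2]
def tri(a,b):  # two (cam,uv)
    (o1,d1),(o2,d2)=ray(*a),ray(*b); A=np.stack([d1,-d2],1); l=np.linalg.lstsq(A,o2-o1,rcond=None)[0]
    p,q=o1+l[0]*d1,o2+l[1]*d2; return (p+q)/2,np.linalg.norm(p-q)
E
python3 - <<'E'
from h import *
a=cv2.imread('pics/side0.png');b=cv2.imread('pics/top0.png')
A=cv2.resize(a[225:370,135:300],(800,int(145*800/165)),interpolation=3)[:600]
cv2.imwrite('pics/cs.png',cv2.resize(a[225:370,140:295],(640,600),interpolation=3))
cv2.imwrite('pics/ct.png',cv2.resize(b[130:260,120:310],(800,547),interpolation=3))
E
```

```text
(no output)
```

View pics/cs.png

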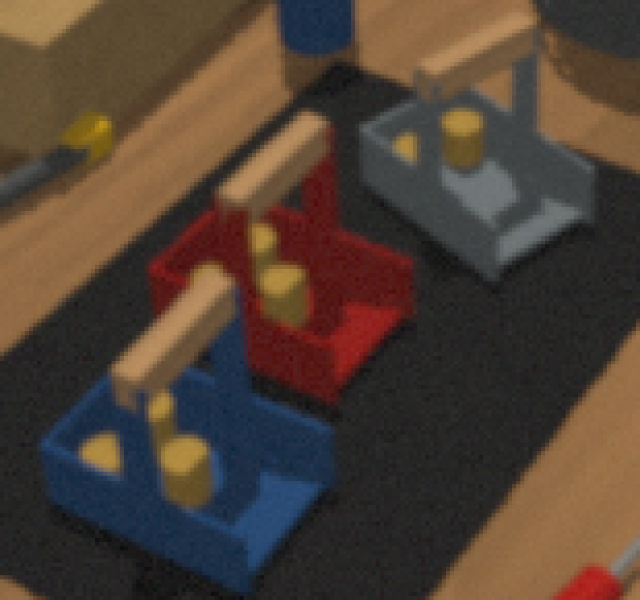

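View pics/ct.png

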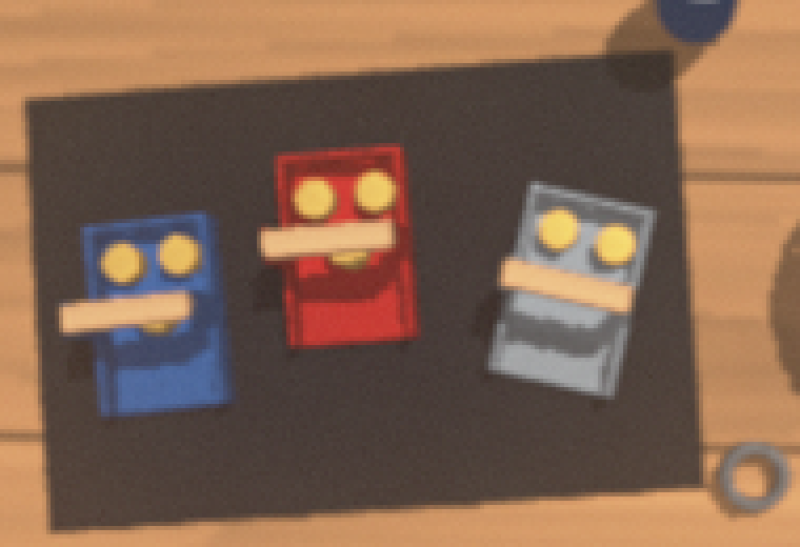

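Run:
```python
from h import *
np.set_printoptions(precision=4,suppress=True)
for n in ["station","ring_lug","lock_mark","tote_blue","tote_red","tote_grey","mat"]:
    for c in("top","side"):
        for d in eyes.spot_in(c,n)[:2]: print(n,c,d['centre'],round(d['conf'],2))
b=eyes.capture("top")
m=eyes.outline_of("top","ring_lug")[0]['mask']
print("mark z.202",onz("top",(430,179),.202), "funnel", onz("top",(366,184),.185))
hsv=cv2.cvtColor(b,cv2.COLOR_BGR2HSV)
o=cv2.inRange(hsv,(5,150,150),(18,255,255)); o[:,:395]=0;o[:195]=0;o[225:]=0;o[:,420:]=0
ys,xs=np.nonzero(o);print(xs.min(),xs.max(),ys.min(),ys.max(),xs.mean(),ys.mean(),onz("top",(xs.mean(),ys.mean()),.225))
# crop lug
a=eyes.capture("side")
cv2.imwrite('pics/lug.png',np.hstack([cv2.resize(b[130:240,310:450],(500,393),interpolation=3),cv2.resize(a[120:270,250:360],(288,393),interpolation=3)]))
```

```text
station top [0.5563, -0.2096, 0.1584] 0.81
station side [0.5525, -0.1949, 0.125] 0.89
station side [0.5001, 0.3247, 0.0316] 0.45
ring_lug top [0.5284, -0.227, 0.1823] 0.98
ring_lug top [0.5497, 0.0373, 0.035] 0.22
ring_lug side [0.4985, -0.1751, 0.1848] 0.78
ring_lug side [0.5381, 0.2095, 0.0258] 0.42
lock_mark top [0.5591, -0.207, 0.1569] 0.96
lock_mark top [0.4106, -0.0482, 0.0343] 0.63
lock_mark side [0.5518, -0.1908, 0.1203] 0.65
lock_mark side [0.4038, -0.0393, 0.0167] 0.26
tote_blue top [0.4965, 0.3238, 0.0158] 0.59
tote_blue side [0.4943, 0.3255, 0.0317] 0.82
tote_red top [0.5408, 0.206, 0.0102] 0.66
tote_red side [0.5456, 0.2006, 0.0351] 0.69
tote_grey top [0.5174, 0.0667, 0.0087] 0.69
tote_grey side [0.521, 0.0636, 0.0302] 0.61
tote_grey side [0.3017, 0.3011, 0.0224] 0.5
mat top [0.5139, 0.1829, 0.0019] 0.56
mat side [0.5488, -0.1912, 0.1252] 0.63
mat side [0.4579, 0.2673, 0.0011] 0.6
mark z.202 [ 0.5664 -0.3444  0.202 ] funnel [ 0.5535 -0.1964  0.185 ]
401 413 207 218 407.0736842105263 212.21052631578948 [ 0.488  -0.2833  0.225 ]
```

View pics/lug.png

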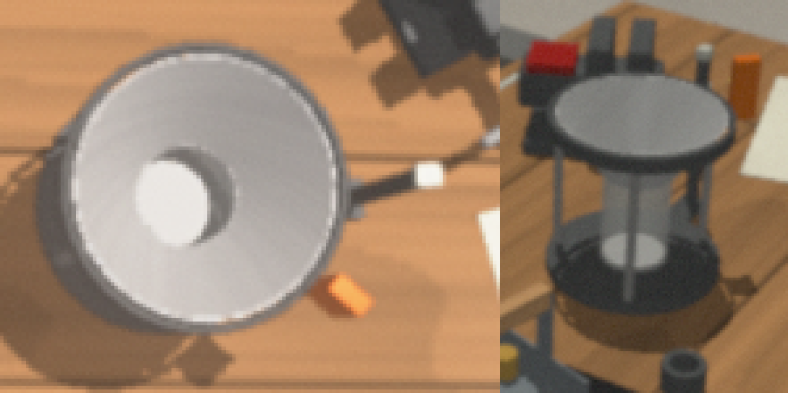

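Run:
```python
from h import *
np.set_printoptions(precision=4,suppress=True)
b=eyes.capture("top");a=eyes.capture("side")
def blob(img,lo,hi,box):
    x0,y0,x1,y1=box; h=cv2.cvtColor(img,cv2.COLOR_BGR2HSV)[y0:y1,x0:x1]; ys,xs=np.nonzero(cv2.inRange(h,lo,hi)); return xs.mean()+x0,ys.mean()+y0,xs.min()+x0,xs.max()+x0,ys.min()+y0,ys.max()+y0,len(xs)
mt=blob(b,(0,0,170),(180,60,255),(422,168,440,190)); ms=blob(a,(0,0,150),(180,60,255),(322,133,334,146))
lt=blob(b,(5,150,190),(18,255,255),(395,200,420,225)); ls=blob(a,(3,120,90),(18,255,255),(334,136,352,172))
print(mt,ms,lt,ls,sep='\n')
print('mark',tri(("top",mt[:2]),("side",ms[:2]))); print('lug',tri(("top",lt[:2]),("side",ls[:2])))
M=onz("top",mt[:2],.2);L=onz("top",lt[:2],.232)
print(M,L,'chord',np.linalg.norm((M-L)[:2]))
# rim circle fit: dark ring / bright inner boundary
from scipy.optimize import least_squares
g=cv2.cvtColor(b,cv2.COLOR_BGR2GRAY).astype(np.float32); s=cv2.cvtColor(b,cv2.COLOR_BGR2HSV)
th=np.linspace(0,2*np.pi,360,endpoint=False)
def score(c,R,z):
    P=lambda rr: proj("top",np.stack([c[0]+rr*np.cos(th),c[1]+rr*np.sin(th),0*th+z],1)).astype(np.float32)
    v=[cv2.remap(g,P(rr)[:,0],P(rr)[:,1],1).ravel() for rr in(R-.004,R+.004)]
    return (v[0]-v[1]).clip(-60,60).mean()
best=max((score((x,y),.084,.185),x,y) for x in np.arange(.53,.58,.001) for y in np.arange(-.23,-.17,.001)); print('axis',best)
for n in("tote_blue","tote_red","tote_grey"): pass
A=np.array(best[1:]); print(np.linalg.norm(M[:2]-A),np.linalg.norm(L[:2]-A),np.degrees(np.arctan2(*(M[:2]-A)[::-1])),np.degrees(np.arctan2(*(L[:2]-A)[::-1])))
# slugs-bars: bar wood centroid per tray
def bar(img,box): return blob(img,(8,60,150),(20,170,255),box)
for nm,bt,bs in(("blue",(133,198,167,212),(162,285,200,335)),("red",(180,180,216,194),(188,250,225,285)),("grey",(236,190,273,206),(238,225,275,252))):
    t=bar(b,bt);q=bar(a,bs); print(nm,t,q); print(tri(("top",t[:2]),("side",q[:2])),onz("top",t[:2],.12))
```

```text
(np.float64(429.52941176470586), np.float64(178.45098039215685), np.int64(426), np.int64(433), np.int64(175), np.int64(182), 51)
(np.float64(327.44444444444446), np.float64(137.77777777777777), np.int64(325), np.int64(329), np.int64(137), np.int64(139), 9)
(np.float64(407.50602409638554), np.float64(211.95180722891567), np.int64(402), np.int64(413), np.int64(206), np.int64(218), 83)
(np.float64(342.78752436647176), np.float64(150.3918128654971), np.int64(334), np.int64(351), np.int64(136), np.int64(171), 513)
mark (array([ 0.5673, -0.3432,  0.2026]), np.float64(0.0005602647667532841))
lug (array([ 0.4896, -0.2891,  0.2061]), np.float64(0.0011533356305621003))
[ 0.5678 -0.3439  0.2   ] [ 0.4883 -0.2824  0.232 ] chord 0.10051227195225931Traceback (most recent call last):
  File "<stdin>", line 20, in <module>
  File "<stdin>", line 20, in <genexpr>
  File "<stdin>", line 18, in score
  File "<stdin>", line 17, in <lambda>
  File "h.py", line 6, in proj
    K,k,R,t=cal(n); p=np.atleast_2d(X)@R.T+t; s=p[:,:2]/p[:,2:]; s=s*(1+k*(s**2).sum(1,keepdims=True)); return s@K[:2,:2].T+K[:2,2]
            ~~~^^^
  File "h.py", line 4, in cal
    c=eyes.get_calibration(n); return c['camera_matrix'],c['k1'],np.array(c['R']),np.array(c['t'])
ValueError: time passes only in moves, steps and waits
```

```bash
sed -i '3,4d' h.py; sed -i '2a C={n:eyes.get_calibration(n) for n in("top","side")}\ndef cal(n):\n    c=C[n]; return c["camera_matrix"],c["k1"],np.array(c["R"]),np.array(c["t"])\ndef blob(img,lo,hi,box):\n    x0,y0,x1,y1=box; h=cv2.cvtColor(img,cv2.COLOR_BGR2HSV)[y0:y1,x0:x1]; ys,xs=np.nonzero(cv2.inRange(h,lo,hi)); return np.array([xs.mean()+x0,ys.mean()+y0]),len(xs),np.stack([xs+x0,ys+y0],1)' h.py
python3 - <<'E'
from h import *
np.set_printoptions(precision=4,suppress=True)
b=cv2.imread('pics/top0.png');a=cv2.imread('pics/side0.png')
g=cv2.cvtColor(b,cv2.COLOR_BGR2GRAY).astype(np.float32)
th=np.linspace(0,2*np.pi,180,endpoint=False)
def score(c,R,z):
    v=[]
    for rr in(R-.004,R+.004):
        p=proj("top",np.stack([c[0]+rr*np.cos(th),c[1]+rr*np.sin(th),0*th+z],1)).astype(np.float32); v.append(cv2.remap(g,p[:,0],p[:,1],1).ravel())
    return (v[0]-v[1]).clip(-60,60).mean()
best=max((score((x,y),.084,.185),x,y) for x in np.arange(.54,.57,.001) for y in np.arange(-.215,-.185,.001)); print('axis',best)
A=np.array(best[1:]);M=np.array([.5676,-.3436]);L=np.array([.4883,-.2824])
for P in(M,L): print(np.linalg.norm(P-A),np.degrees(np.arctan2(*(P-A)[::-1])))
for nm,bt,bs in(("blue",(133,198,167,212),(162,285,200,335)),("red",(180,180,216,194),(188,250,225,285)),("grey",(236,190,273,206),(238,225,275,252))):
    t=blob(b,(8,60,150),(20,170,255),bt);q=blob(a,(8,60,100),(20,170,255),bs); print(nm,t[:2],q[:2],tri(("top",t[0]),("side",q[0])),onz("top",t[0],.12))
    W=np.array([onz("top",p,.12)[:2] for p in t[2]]); W-=W.mean(0); u=np.linalg.svd(W)[2][0]; print('bar dir deg from +y',np.degrees(np.arctan2(-u[0]*np.sign(u[1]),abs(u[1]))))
E
```

```text
axis (np.float32(27.836317), np.float64(0.551), np.float64(-0.19599999999999998))
0.1485305355810717 -83.58312993323295
0.10675322009194854 -125.9681835512907
blue (array([149.2056, 203.9439]), 214) (array([180.4158, 308.9691]), 582) (array([0.503 , 0.3258, 0.1058]), np.float64(0.000333222967368491)) [0.5023 0.3222 0.12  ]
bar dir deg from +y 5.431654399383448
red (array([197.9091, 186.2945]), 275) (array([201.9859, 262.4293]), 566) (array([0.5504, 0.2054, 0.1169]), np.float64(0.007529504663024683)) [0.5472 0.2026 0.12  ]
bar dir deg from +y 3.0459482475669235
grey (array([254.9356, 197.176 ]), 233) (array([254.8714, 236.1678]), 739) (array([0.5227, 0.0629, 0.1142]), np.float64(0.0005324697577585798)) [0.5226 0.0629 0.12  ]
bar dir deg from +y -8.67398166225965
```

Emit:
{"name": "jog_arm", "arguments": {
  "increments": [
    [0, 0, -0.25, -0.95],
    [0, 0, -0.25, -0.95],
    [0, 0, -0.25, -0.95],
    [0, 0, -0.25, -0.95],
    [0, 0, -0.25, -0.95],
    [0, 0, -0.25, -0.95],
    [0, 0, -0.25, -0.95],
    [0, 0, -0.25, -0.95],
    [0, 0, 0, 0],
    [0, 0, 0, 0]
  ],
  "grip": 50
}}

```text
time_s: 2.05
tcp_pos: [0.2, -0.592, 0.4446]
ee_rot: [[-0.596, -0.803, 0.0], [-0.803, 0.596, 0.0], [-0.0, 0.0, -1.0]]
wrist_force: [0.6, -0.8, -0.8]
gripper_width: 0.574
gripper_force: 0.0
```

```bash
cat >> h.py <<'E'
np.set_printoptions(precision=4,suppress=True)
def go(X,yaw=None,n=None):
    """shift to TCP target X in current tool axes (units of 20 mm), and turn units to bring tool y (mod 180) to world angle yaw; tilt in deg"""
    s=sense(); R=np.array(s['ee_rot']); d=R.T@(np.array(X)-s['tcp_pos'])/.02
    a=np.degrees(np.arctan2(R[1,1],R[0,1]))
    print('tcp',s['tcp_pos'],'yaw',round(a,1),'tilt',np.degrees(np.arccos(min(1,-R[2,2]))).round(2),'j',s['joints'].round(0),'F',s['wrist_force'].round(1),'w',round(s['gripper_width']*87,1),'gf',s['gripper_force'],'t',s['time_s'])
    t=0
    if yaw is not None: t=-np.radians((yaw-a+90)%180-90)/.08
    n=n or max(1,int(np.ceil(max(np.abs(d).max(),abs(t))))); print('units',d,'turn',round(t,2),'| n',n,'per row',d/n,round(t/n,3))
E
python3 - <<'E'
from h import *
go([.487,-.2848,.44],143.5)
E
```

```text
tcp [ 0.2    -0.592   0.4446] yaw 143.4 tilt 0.01 j [-57.  21.   4.  -0. -73.  20.] F [ 0.6 -0.8 -0.8] w 49.9 gf 0.0 t 2.05
units [-20.8874  -2.363    0.2352] turn -0.02 | n 21 per row [-0.9946 -0.1125  0.0112] -0.001
```

Emit:
{"name": "jog_arm", "arguments": {
  "increments": [
    [-1, -0.11, 0, 0],
    [-1, -0.11, 0, 0],
    [-1, -0.11, 0, 0],
    [-1, -0.11, 0, 0],
    [-1, -0.11, 0, 0],
    [-1, -0.11, 0, 0],
    [-1, -0.11, 0, 0],
    [-1, -0.11, 0, 0],
    [-1, -0.11, 0, 0],
    [-1, -0.11, 0, 0]
  ]
}}

```text
time_s: 3.05
tcp_pos: [0.3371, -0.4437, 0.4443]
ee_rot: [[-0.596, -0.803, -0.0], [-0.803, 0.596, 0.001], [-0.0, 0.001, -1.0]]
wrist_force: [0.5, 0.3, -0.0]
gripper_width: 0.574
gripper_force: 0.0
```

Emit:
{"name": "jog_arm", "arguments": {
  "increments": [
    [-1, -0.11, 0, 0],
    [-1, -0.11, 0, 0],
    [-1, -0.11, 0, 0],
    [-1, -0.11, 0, 0],
    [-1, -0.11, 0, 0],
    [-1, -0.11, 0, 0],
    [-1, -0.11, 0, 0],
    [-1, -0.11, 0, 0],
    [-1, -0.11, 0, 0],
    [-1, -0.11, 0, 0]
  ]
}}

```text
time_s: 4.05
tcp_pos: [0.4738, -0.296, 0.4444]
ee_rot: [[-0.596, -0.803, -0.001], [-0.803, 0.596, 0.0], [0.0, 0.001, -1.0]]
wrist_force: [0.8, 0.1, -0.0]
gripper_width: 0.574
gripper_force: 0.0
```

Emit:
{"name": "jog_arm", "arguments": {
  "increments": [
    [-0.88, -0.11, 0.25, 0],
    [0, 0, 0.6, 0],
    [0, 0, 0.6, 0],
    [0, 0, 0.6, 0],
    [0, 0, 0.65, 0],
    [0, 0, 0, 0],
    [0, 0, 0, 0]
  ]
}}

```text
time_s: 4.75
tcp_pos: [0.4854, -0.2843, 0.3904]
ee_rot: [[-0.595, -0.804, -0.001], [-0.804, 0.595, -0.0], [0.001, 0.001, -1.0]]
wrist_force: [-0.9, -0.6, 0.2]
gripper_width: 0.573
gripper_force: 0.0
```

Run:
```python
from h import *
go([.487,-.2848,.386],143.5)
a=eyes.capture("side"); cv2.imwrite('pics/grip1.png',cv2.resize(a[70:220,250:450],(800,600),interpolation=3))
```

```text
tcp [ 0.4854 -0.2843  0.3904] yaw 143.5 tilt 0.05 j [-14.  17. -10.   0. -64. -23.] F [-0.9 -0.6  0.2] w 49.9 gf 0.0 t 4.75
units [-0.0255 -0.0792  0.2222] turn -0.01 | n 1 per row [-0.0255 -0.0792  0.2222] -0.006
```

View pics/grip1.png

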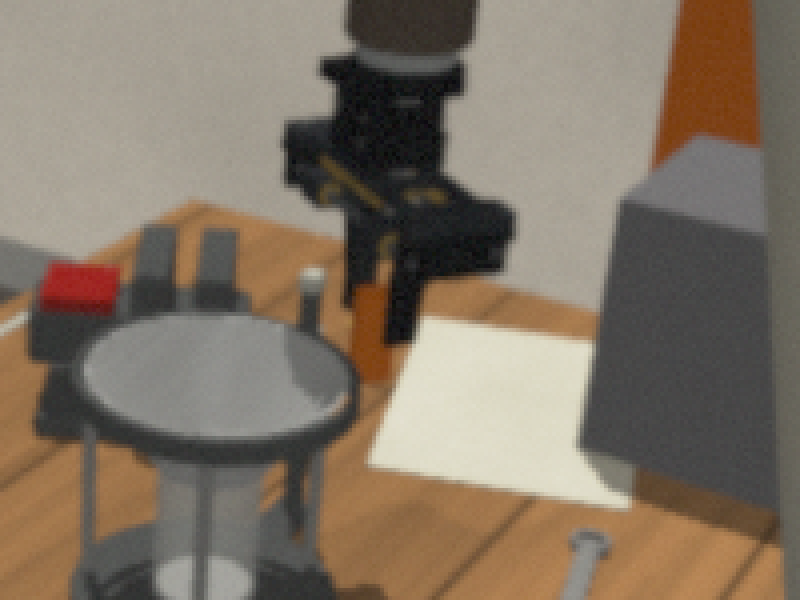

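Emit:
{"name": "jog_arm", "arguments": {
  "increments": [
    [0, 0, 0.15, 0],
    [0, 0, 0, 0],
    [0, 0, 0, 0],
    [0, 0, 0, 0],
    [0, 0, 0, 0],
    [0, 0, 0, 0]
  ],
  "grip": 5
}}

```text
time_s: 5.4
tcp_pos: [0.4858, -0.284, 0.3879]
ee_rot: [[-0.596, -0.803, 0.001], [-0.803, 0.596, -0.001], [-0.0, -0.001, -1.0]]
wrist_force: [1.5, -1.4, -0.4]
gripper_width: 0.169
gripper_force: 29.8
```

Emit:
{"name": "jog_arm", "arguments": {
  "increments": [
    [-0.01, -0.327, 0, -0.75],
    [-0.01, -0.327, 0, -0.75],
    [-0.01, -0.327, 0, -0.75],
    [-0.01, -0.327, 0, -0.75],
    [-0.01, -0.327, 0, -0.75],
    [-0.01, -0.327, 0, -0.75],
    [-0.01, -0.327, 0, -0.75],
    [-0.01, -0.327, 0, -0.75],
    [-0.01, -0.327, 0, -0.75],
    [-0.01, -0.327, 0, -0.75]
  ]
}}

```text
time_s: 6.4
tcp_pos: [0.5462, -0.3086, 0.388]
ee_rot: [[-0.038, -0.999, -0.0], [-0.999, 0.038, -0.006], [0.006, -0.0, -1.0]]
wrist_force: [-0.3, -14.9, -4.1]
gripper_width: 0.166
gripper_force: 29.9
```

Run:
```python
from h import *
A=np.array([.552,-.197]);f=np.radians(-83.8);T=A+.109*np.array([np.cos(f),np.sin(f)])
go([*T,.387],np.degrees(f)+90)
p=sense()['tcp_pos'][:2]-A; print(np.hypot(*p),np.degrees(np.arctan2(p[1],p[0])))
```

```text
tcp [ 0.5462 -0.3086  0.388 ] yaw 177.9 tilt 0.37 j [-15.  23.  -1.   0. -66.  12.] F [ -0.3 -14.9  -4.1] w 14.4 gf 29.87838404282229 t 6.4
units [-0.1955 -0.874   0.0466] turn -1.82 | n 2 per row [-0.0978 -0.437   0.0233] -0.911
0.11176122734389916 -92.99620880448118
```

Emit:
{"name": "jog_arm", "arguments": {
  "increments": [
    [0.05, -0.42, 0, -0.91],
    [0.05, -0.42, 0, -0.91],
    [0, 0, 0, 0],
    [0, 0, 0, 0]
  ]
}}

```text
time_s: 6.8
tcp_pos: [0.5642, -0.3093, 0.388]
ee_rot: [[0.107, -0.994, 0.004], [-0.994, -0.107, -0.005], [0.005, -0.004, -1.0]]
wrist_force: [4.3, -10.2, -3.3]
gripper_width: 0.162
gripper_force: 29.5
```

Run:
```python
from h import *
go([0.564,-.309,.387],96.2)
b=eyes.capture("top");a=eyes.capture("side")
cv2.imwrite('pics/lk.png',np.hstack([cv2.resize(b[130:240,330:470],(510,400),interpolation=3),cv2.resize(a[110:190,290:348],(290,400),interpolation=3)]))
```

```text
tcp [ 0.5642 -0.3093  0.388 ] yaw -173.9 tilt 0.37 j [-14.  24.   2.   0. -67.  20.] F [  4.3 -10.2  -3.3] w 14.1 gf 29.47385136025332 t 6.8
units [-0.0179  0.0091  0.0492] turn 19.62 | n 20 per row [-0.0009  0.0005  0.0025] 0.981
```

View pics/lk.png

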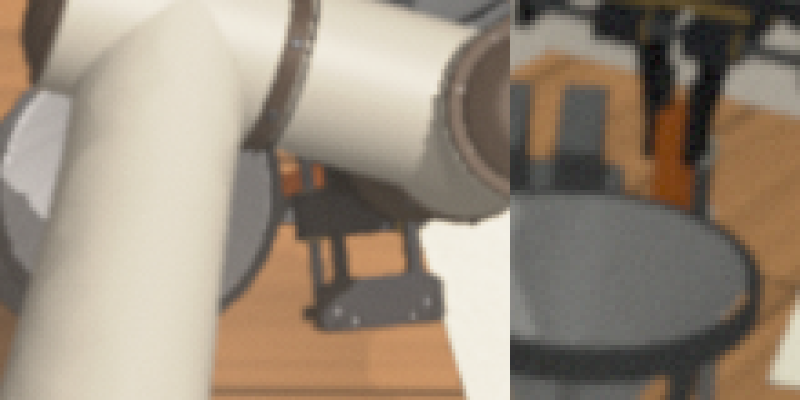

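Emit:
{"name": "jog_arm", "arguments": {
  "increments": [
    [0, 0, 0, 0],
    [0, 0, 0, 0],
    [0, 0, -1, 0],
    [0, 0, -1, 0],
    [0, 0, -1, 0],
    [0, 0, -0.4, -1],
    [0, 0, 0, -1],
    [0, 0, 0, -1],
    [0, 0, 0, -1],
    [0, 0, 0, -1]
  ],
  "grip": 40
}}

```text
time_s: 7.9
tcp_pos: [0.5631, -0.3067, 0.4557]
ee_rot: [[0.49, -0.872, -0.001], [-0.872, -0.49, 0.001], [-0.001, 0.0, -1.0]]
wrist_force: [-0.4, 1.3, -0.2]
gripper_width: 0.458
gripper_force: 0.0
```

Emit:
{"name": "jog_arm", "arguments": {
  "increments": [
    [0, 0, 0, -1],
    [0, 0, 0, -1],
    [0, 0, 0, -1],
    [0, 0, 0, -1],
    [0, 0, 0, -1],
    [0, 0, 0, -1],
    [0, 0, 0, -1],
    [0, 0, 0, -1],
    [0, 0, 0, -1],
    [0, 0, 0, -1]
  ],
  "grip": 87
}}

```text
time_s: 8.9
tcp_pos: [0.5631, -0.3067, 0.4557]
ee_rot: [[0.967, -0.255, -0.001], [-0.255, -0.967, 0.001], [-0.001, -0.0, -1.0]]
wrist_force: [-0.1, 0.5, 0.1]
gripper_width: 0.998
gripper_force: 0.0
```

Emit:
{"name": "jog_arm", "arguments": {
  "increments": [
    [0, 0, 0, -1],
    [0, 0, 0, -0.4],
    [0, 0, 0, 0]
  ]
}}

```text
time_s: 9.2
tcp_pos: [0.5631, -0.3068, 0.4557]
ee_rot: [[0.989, -0.149, -0.0], [-0.149, -0.989, 0.0], [-0.001, -0.0, -1.0]]
wrist_force: [-0.2, -0.1, -0.2]
gripper_width: 0.998
gripper_force: 0.0
```

Run:
```python
from h import *
go([0.5227,.0629,.40],81.3)
```

```text
tcp [ 0.5631 -0.3068  0.4557] yaw -98.6 tilt 0.04 j [-14.  22.   8.  -0. -76.  96.] F [-0.2 -0.1 -0.2] w 86.8 gf 0.0 t 9.2
units [ -4.7559 -17.9746   2.7951] turn 0.03 | n 18 per row [-0.2642 -0.9986  0.1553] 0.001
```

Emit:
{"name": "jog_arm", "arguments": {
  "increments": [
    [-0.26, -1, 0, 0],
    [-0.26, -1, 0, 0],
    [-0.26, -1, 0, 0],
    [-0.26, -1, 0, 0],
    [-0.26, -1, 0, 0],
    [-0.26, -1, 0, 0],
    [-0.26, -1, 0, 0],
    [-0.26, -1, 0, 0],
    [-0.26, -1, 0, 0],
    [-0.26, -1, 0, 0]
  ]
}}

```text
time_s: 10.2
tcp_pos: [0.5414, -0.1006, 0.4558]
ee_rot: [[0.989, -0.15, -0.0], [-0.15, -0.989, 0.0], [-0.0, -0.0, -1.0]]
wrist_force: [0.1, 1.5, 0.8]
gripper_width: 1.002
gripper_force: 0.0
```

Emit:
{"name": "jog_arm", "arguments": {
  "increments": [
    [-0.26, -1, 0, 0],
    [-0.26, -1, 0, 0],
    [-0.26, -1, 0, 0],
    [-0.26, -1, 0, 0],
    [-0.26, -1, 0, 0],
    [-0.26, -1, 0, 0],
    [-0.26, -1, 0, 0],
    [-0.26, -1, 0, 0],
    [0, 0, 0, 0]
  ]
}}

```text
time_s: 11.1
tcp_pos: [0.5242, 0.0645, 0.4558]
ee_rot: [[0.989, -0.147, -0.0], [-0.147, -0.989, 0.0], [-0.0, -0.0, -1.0]]
wrist_force: [-0.7, -0.7, 0.1]
gripper_width: 1.002
gripper_force: 0.0
```

Run:
```python
from h import *
go([0.5227,.0629,.40],81.3)
b=eyes.capture("top");a=eyes.capture("side")
cv2.imwrite('pics/v2.png',np.hstack([cv2.resize(b[130:240,330:450],(440,403),interpolation=3),cv2.resize(a[130:280,200:330],(350,403),interpolation=3)]))
```

```text
tcp [0.5242 0.0645 0.4558] yaw -98.5 tilt 0.03 j [ 25.  11.  -8.  -0. -71.  57.] F [-0.7 -0.7  0.1] w 87.2 gf 0.0 t 11.1
units [-0.0604  0.0923  2.7911] turn 0.05 | n 3 per row [-0.0201  0.0308  0.9304] 0.016
```

View pics/v2.png

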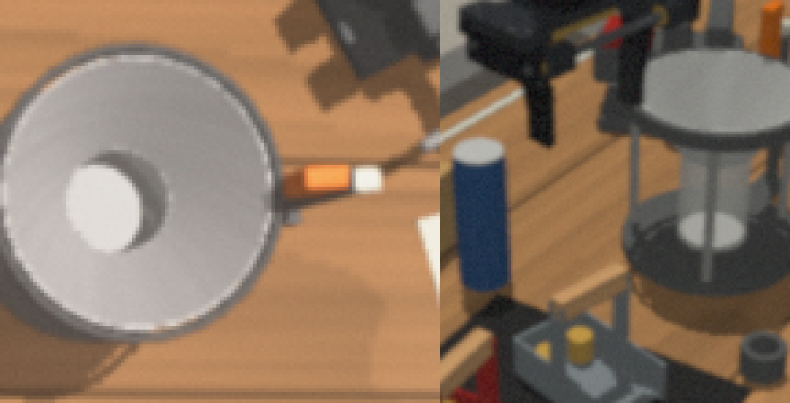

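Run:
```python
from h import *
b=eyes.capture("top");a=eyes.capture("side")
lt=blob(b,(5,150,190),(18,255,255),(395,165,430,195)); mt=blob(b,(0,0,170),(180,60,255),(422,168,440,190))
L=onz("top",lt[0],.235);M=onz("top",mt[0],.202); print(L,M,lt[1])
for A in([.552,-.197],[.553,-.199],[.551,-.196]):
    A=np.array(A); print([ (np.hypot(*(P[:2]-A)).round(4),np.degrees(np.arctan2(*(P[:2]-A)[::-1])).round(2)) for P in(L,M)])
t=blob(b,(8,60,150),(20,170,255),(236,185,273,210));q=blob(a,(8,60,100),(20,170,255),(238,225,275,252)); print(t[:2],q[:2],onz("top",t[0],.12))
```

```text
[ 0.5651 -0.307   0.235 ] [ 0.5679 -0.3437  0.202 ] 79
[(np.float64(0.1107), np.float64(-83.2)), (np.float64(0.1476), np.float64(-83.8))]
[(np.float64(0.1086), np.float64(-83.6)), (np.float64(0.1455), np.float64(-84.11))]
[(np.float64(0.1119), np.float64(-82.75)), (np.float64(0.1487), np.float64(-83.46))]
(array([268.2, 199.5]), 10) (array([255.2214, 236.2969]), 768) [0.5174 0.0306 0.12  ]
```

Emit:
{"name": "jog_arm", "arguments": {
  "increments": [
    [-0.06, 0.09, 0.9, 0.04],
    [0, 0, 1, 0],
    [0, 0, 1, 0],
    [0, 0, 1, 0],
    [0, 0, 1, 0],
    [0, 0, 1, 0],
    [0, 0, 1, 0],
    [0, 0, 0, 0]
  ]
}}

```text
time_s: 12.1
tcp_pos: [0.5223, 0.0601, 0.3151]
ee_rot: [[0.988, -0.155, -0.006], [-0.155, -0.988, -0.002], [-0.006, 0.003, -1.0]]
wrist_force: [0.5, 0.7, -0.0]
gripper_width: 1.003
gripper_force: 0.0
```

Run:
```python
from h import *
go([0.5227,.0629,.238],81.3)
a=eyes.capture("side")
cv2.imwrite('pics/v3.png',cv2.resize(a[175:305,185:315],(600,600),interpolation=3))
```

```text
tcp [0.5223 0.0601 0.3151] yaw -98.9 tilt 0.37 j [ 24.  17. -21.  -0. -52.  57.] F [ 0.5  0.7 -0. ] w 87.3 gf 0.0 t 12.1
units [ 0.0217 -0.1533  3.8568] turn -0.04 | n 4 per row [ 0.0054 -0.0383  0.9642] -0.011
```

View pics/v3.png

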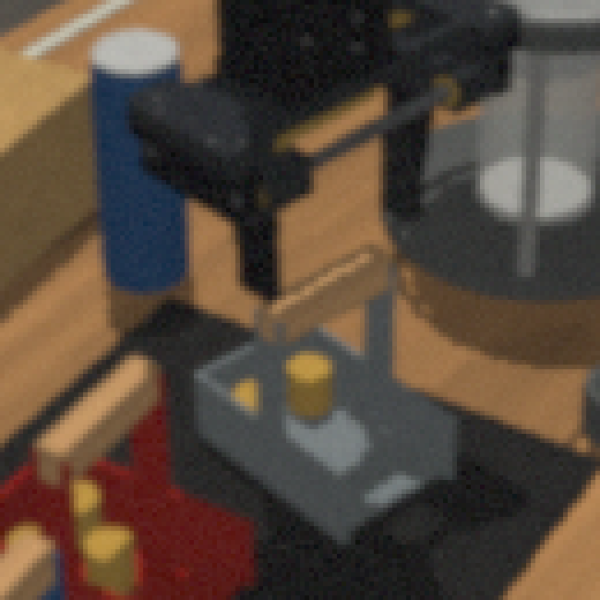

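Emit:
{"name": "jog_arm", "arguments": {
  "increments": [
    [0, -0.14, 0, 0],
    [0, 0, 0.5, 0],
    [0, 0, 0.5, 0],
    [0, 0, 0.5, 0],
    [0, 0, 0.5, 0],
    [0, 0, 0, 0]
  ]
}}

```text
time_s: 12.75
tcp_pos: [0.5229, 0.0638, 0.2758]
ee_rot: [[0.988, -0.153, -0.004], [-0.153, -0.988, -0.001], [-0.004, 0.002, -1.0]]
wrist_force: [-1.1, 0.8, -0.2]
gripper_width: 0.997
gripper_force: 0.0
```

Emit:
{"name": "jog_arm", "arguments": {
  "increments": [
    [0, 0, 0.5, 0],
    [0, 0, 0.5, 0],
    [0, 0, 0.5, 0],
    [0, 0, 0.3, 0],
    [0, 0, 0, 0],
    [0, 0, 0, 0]
  ]
}}

```text
time_s: 13.35
tcp_pos: [0.5237, 0.064, 0.2417]
ee_rot: [[0.988, -0.153, -0.0], [-0.153, -0.988, -0.0], [0.0, 0.0, -1.0]]
wrist_force: [0.6, -0.7, -0.2]
gripper_width: 0.998
gripper_force: 0.0
```

Run:
```python
from h import *
go([0.5227,.0629,.238],81.3)
```

```text
tcp [0.5237 0.064  0.2417] yaw -98.8 tilt 0.01 j [ 25.  23. -25.   0. -42.  57.] F [ 0.6 -0.7 -0.2] w 86.9 gf 0.0 t 13.35
units [-0.0389  0.0611  0.1836] turn -0.02 | n 1 per row [-0.0389  0.0611  0.1836] -0.017
```

Emit:
{"name": "jog_arm", "arguments": {
  "increments": [
    [0, 0, 0, 0],
    [0, 0, 0, 0],
    [0, 0, 0, 0],
    [0, 0, 0, 0],
    [0, 0, 0, 0]
  ],
  "grip": 60
}}

```text
time_s: 13.85
tcp_pos: [0.5236, 0.064, 0.2422]
ee_rot: [[0.988, -0.153, 0.001], [-0.153, -0.988, 0.0], [0.001, -0.0, -1.0]]
wrist_force: [-0.4, 0.6, 2.7]
gripper_width: 0.878
gripper_force: 29.9
```

Emit:
{"name": "jog_arm", "arguments": {
  "increments": [
    [0, 0, -0.5, 0],
    [0, 0, -0.5, 0],
    [0, 0, -0.5, 0],
    [0, 0, -0.5, 0],
    [0, 0, -0.5, 0],
    [0, 0, 0, 0],
    [0, 0, 0, 0]
  ]
}}

```text
time_s: 14.55
tcp_pos: [0.5233, 0.0639, 0.292]
ee_rot: [[0.988, -0.153, 0.0], [-0.153, -0.988, 0.0], [0.0, -0.0, -1.0]]
wrist_force: [-0.5, -0.1, -3.9]
gripper_width: 0.878
gripper_force: 29.8
```

Run:
```python
from h import *
go([0.5227,.0629,.238],81.3)
a=eyes.capture("side")
cv2.imwrite('pics/v4.png',cv2.resize(a[175:305,185:315],(600,600),interpolation=3))
```

```text
tcp [0.5233 0.0639 0.292 ] yaw -98.8 tilt 0.03 j [ 25.  19. -22.  -0. -49.  57.] F [-0.5 -0.1 -3.9] w 76.3 gf 29.84652385280242 t 14.55
units [-0.0248  0.0566  2.6997] turn -0.02 | n 3 per row [-0.0083  0.0189  0.8999] -0.008
```

View pics/v4.png

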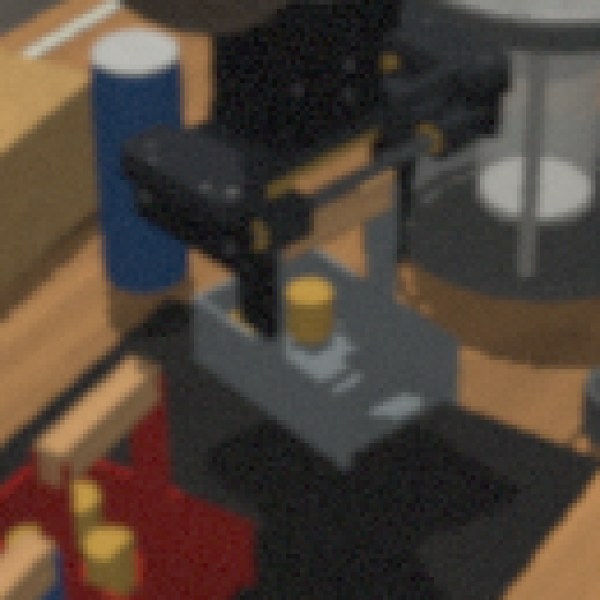

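Emit:
{"name": "jog_arm", "arguments": {
  "increments": [
    [0, 0, -0.5, 0],
    [0, 0, -0.9, 0],
    [0, 0, -1, 0],
    [0, 0, -1, 0],
    [0, 0, -1, 0],
    [0, 0, -1, 0],
    [0.1, 0.3, -1, 0],
    [0.2, 0.6, -0.7, 0],
    [0.2, 0.8, -0.3, 0],
    [0.2, 0.9, 0, 0]
  ]
}}

```text
time_s: 15.6
tcp_pos: [0.5294, 0.0101, 0.4413]
ee_rot: [[0.988, -0.152, 0.002], [-0.152, -0.988, 0.001], [0.002, -0.001, -1.0]]
wrist_force: [0.1, -0.5, -4.4]
gripper_width: 0.875
gripper_force: 29.8
```

Emit:
{"name": "jog_arm", "arguments": {
  "increments": [
    [0.25, 0.9, 0, 0],
    [0.25, 0.9, 0, 0],
    [0.25, 0.9, 0, 0],
    [0.25, 0.9, 0, 0],
    [0.25, 0.9, 0, 0],
    [0.25, 0.9, 0, 0],
    [0.25, 0.9, 0, 0],
    [0.25, 0.9, 0, 0],
    [0.25, 0.9, 0, 0],
    [0.2, 0.9, 0, 0]
  ]
}}

```text
time_s: 16.6
tcp_pos: [0.5502, -0.1757, 0.4396]
ee_rot: [[0.988, -0.153, -0.001], [-0.153, -0.988, 0.0], [-0.001, 0.0, -1.0]]
wrist_force: [0.6, -0.3, -3.9]
gripper_width: 0.872
gripper_force: 29.8
```

Emit:
{"name": "jog_arm", "arguments": {
  "increments": [
    [0.2, 0.6, 0, 0],
    [0.05, 0.3, 0, 0],
    [0, 0, 0, 0],
    [0, 0, 0, 0]
  ]
}}

```text
time_s: 17.0
tcp_pos: [0.5524, -0.1931, 0.4396]
ee_rot: [[0.988, -0.153, -0.0], [-0.153, -0.988, 0.0], [-0.0, -0.0, -1.0]]
wrist_force: [0.2, 0.3, -5.4]
gripper_width: 0.879
gripper_force: 29.8
```

Run:
```python
from h import *
go([0.548,-.198,.401],81.3)
a=eyes.capture("side")
cv2.imwrite('pics/v5.png',cv2.resize(a[90:260,210:380],(600,600),interpolation=3))
```

```text
tcp [ 0.5524 -0.1931  0.4396] yaw -98.8 tilt 0.03 j [ -3.  17.  -2.  -0. -71.  85.] F [ 0.2  0.3 -5.4] w 76.4 gf 29.84709649287197 t 17.0
units [-0.1809  0.2754  1.9316] turn -0.02 | n 2 per row [-0.0904  0.1377  0.9658] -0.008
```

View pics/v5.png

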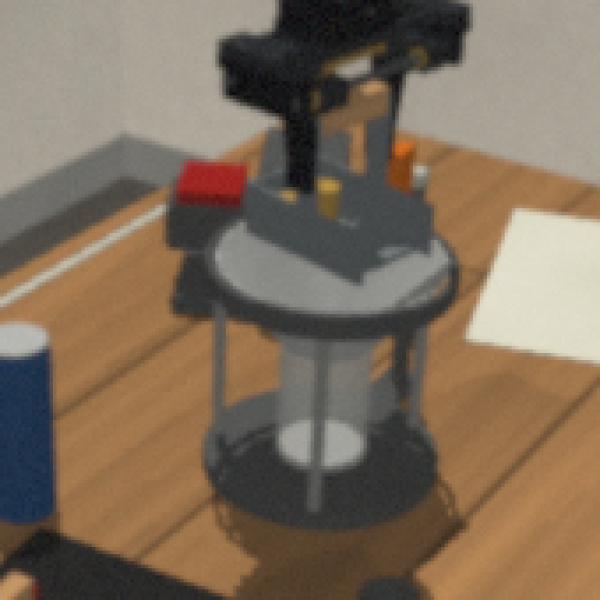

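Emit:
{"name": "jog_arm", "arguments": {
  "increments": [
    [-0.18, 0.27, 0, 0],
    [0, 0, 0.4, 0],
    [0, 0, 0.4, 0],
    [0, 0, 0.4, 0],
    [0, 0, 0.4, 0],
    [0, 0, 0.3, 0],
    [0, 0, 0, 0]
  ]
}}

```text
time_s: 17.75
tcp_pos: [0.5501, -0.1985, 0.4041]
ee_rot: [[0.988, -0.151, 0.01], [-0.151, -0.989, -0.003], [0.01, 0.002, -1.0]]
wrist_force: [4.8, -1.0, 1.5]
gripper_width: 0.878
gripper_force: 29.9
```

Emit:
{"name": "jog_arm", "arguments": {
  "increments": [
    [-0.3, 0, 0, 0],
    [-0.3, 0, 0, 0],
    [-0.3, 0, 0, 0],
    [0, 0, 0, 0]
  ]
}}

```text
time_s: 18.15
tcp_pos: [0.5358, -0.196, 0.4095]
ee_rot: [[0.988, -0.15, 0.031], [-0.15, -0.989, -0.007], [0.032, 0.002, -0.999]]
wrist_force: [13.7, -1.2, 8.2]
gripper_width: 0.878
gripper_force: 30.1
```

Emit:
{"name": "jog_arm", "arguments": {
  "increments": [
    [-0.3, 0, 0, 0],
    [-0.3, 0, 0, 0],
    [-0.3, 0, 0, 0],
    [0, 0, 0, 0]
  ]
}}

```text
time_s: 18.55
tcp_pos: [0.5196, -0.193, 0.4134]
ee_rot: [[0.988, -0.15, 0.041], [-0.15, -0.989, -0.008], [0.042, 0.002, -0.999]]
wrist_force: [14.6, 1.8, 19.5]
gripper_width: 0.874
gripper_force: 30.1
```

Run:
```python
from h import *
go([0.548,-.198,.401],81.3); print(sense()['moment'])
```

```text
tcp [ 0.5196 -0.193   0.4134] yaw -98.6 tilt 2.42 j [ -4.  14. -10.   0. -64.  85.] F [14.6  1.8 19.5] w 76.1 gf 30.052688096438942 t 18.55
units [1.4151 0.0336 0.6782] turn 0.02 | n 2 per row [0.7075 0.0168 0.3391] 0.009
[ 0.4506 -4.5886 -0.3484]
```

```bash
cat >> h.py <<'E'
def tilt_of(name,gz=.0737,cams=("side",)):
    """tray tip angle (deg, lip-down +) about the pads, from its outline"""
    s=sense(); R=np.array(s['ee_rot']); P=np.array(s['tcp_pos'])+.164*R[:,2]
    ex=R[:,0]*np.sign(R[0,0]); ey=np.cross([0,0,1],ex); ey/=np.linalg.norm(ey); ez=np.cross(ex,ey)
    B=np.array([(x,y,z) for y in(-.038,.038) for x,z in((.0585,0),(-.012,0),(-.057,.012),(-.057,.04),(.0585,.04))]); H=np.array([(x,y,z) for x in(-.008,.008) for y in(-.038,.038) for z in(.04,.116)])
    out={}
    for c in cams:
        img=eyes.capture(c); d=eyes.outline_of(c,name)
        if not d: print(c,'none'); continue
        m=d[0]['mask']; ys,xs=np.nonzero(m); best=[]
        for th in range(-40,131,2):
            t=np.radians(th); q=np.zeros(m.shape,np.uint8)
            for M in(B,H):
                r_=M-[0,0,gz]; x=r_[:,0]*np.cos(t)-r_[:,2]*np.sin(t); z=r_[:,0]*np.sin(t)+r_[:,2]*np.cos(t)
                X=P+np.outer(x,ex)+np.outer(r_[:,1],ey)+np.outer(z,ez)
                cv2.fillConvexPoly(q,cv2.convexHull(proj(c,X).astype(np.int32)),1)
            q=q>0; best.append(((q&m).sum()/(q|m).sum(),th))
        best.sort(reverse=True); print(c,round(d[0]['conf'],2),'px',m.sum(),[xs.min(),xs.max(),ys.min(),ys.max()],'tilt',[(round(float(a),2),b) for a,b in best[:4]])
    return
E
python3 - <<'E'
from h import *
tilt_of("tote_grey")
E
```

```text
side 0.83 px 1555 [np.int64(281), np.int64(335), np.int64(126), np.int64(178)] tilt [(0.82, 14), (0.81, 12), (0.8, 16), (0.79, 10)]
```

Emit:
{"name": "jog_arm", "arguments": {
  "increments": [
    [-0.4, 0, -0.05, 0],
    [-0.4, 0, -0.05, 0],
    [-0.4, 0, -0.05, 0],
    [-0.4, 0, 0, 0],
    [0, 0, 0, 0]
  ]
}}

```text
time_s: 19.15
tcp_pos: [0.4832, -0.1879, 0.4112]
ee_rot: [[0.988, -0.15, 0.018], [-0.15, -0.989, -0.004], [0.019, 0.001, -1.0]]
wrist_force: [4.3, 1.3, 10.2]
gripper_width: 0.868
gripper_force: 29.9
```

Run:
```python
from h import *
go([0.548,-.198,.401],81.3); print(sense()['moment'])
tilt_of("tote_grey")
```

```text
tcp [ 0.4832 -0.1879  0.4112] yaw -98.7 tilt 1.07 j [ -3.  11. -14.   0. -64.  85.] F [ 4.3  1.3 10.2] w 75.5 gf 29.910540502751246 t 19.15
units [3.271  0.0123 0.5728] turn 0.01 | n 4 per row [0.8178 0.0031 0.1432] 0.003
[ 0.4613 -1.1485  0.0021]
side 0.74 px 1317 [np.int64(287), np.int64(342), np.int64(131), np.int64(179)] tilt [(0.61, 44), (0.61, 34), (0.6, 46), (0.6, 40)]
```

Run:
```python
from h import *
a=eyes.capture("side");b=eyes.capture("top")
cv2.imwrite('pics/v6.png',np.hstack([cv2.resize(a[110:230,240:380],(500,430),interpolation=3),cv2.resize(b[130:260,300:390],(298,430),interpolation=3)]))
```

```text
(no output)
```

View pics/v6.png

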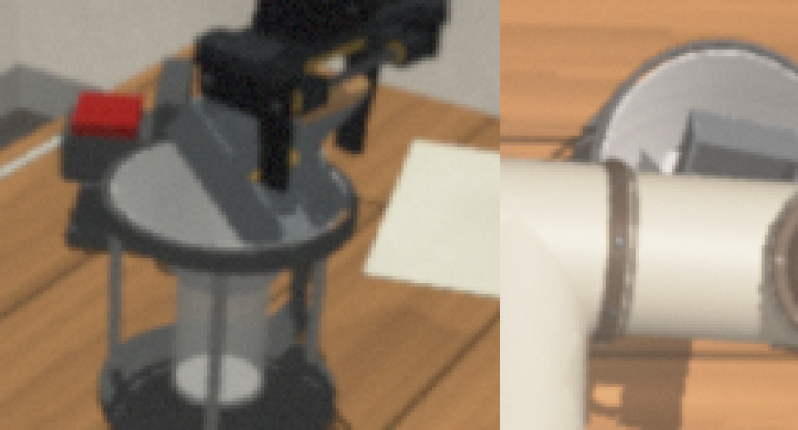

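Emit:
{"name": "jog_arm", "arguments": {
  "increments": [
    [-0.4, 0, -0.05, 0],
    [-0.4, 0, -0.05, 0],
    [-0.4, 0, -0.05, 0],
    [-0.4, 0, -0.05, 0],
    [0, 0, 0, 0]
  ]
}}

```text
time_s: 19.85
tcp_pos: [0.4481, -0.1829, 0.4089]
ee_rot: [[0.988, -0.153, -0.001], [-0.153, -0.988, 0.0], [-0.001, 0.0, -1.0]]
wrist_force: [2.2, 0.3, 0.3]
gripper_width: 0.868
gripper_force: 30.0
```

Run:
```python
from h import *
go([0.548,-.198,.401],81.3); print(sense()['moment'])
tilt_of("tote_grey",cams=("side","top"))
for k in(7,):
  for c in("side","top"):
    for d in eyes.spot_in(c,"slug7")[:10]: print(c,d['centre'],round(d['conf'],2))
```

```text
tcp [ 0.4481 -0.1829  0.4089] yaw -98.8 tilt 0.06 j [ -3.   8. -18.  -0. -64.  84.] F [2.2 0.3 0.3] w 75.5 gf 29.998809863812426 t 19.85
units [ 5.0526 -0.0157  0.388 ] turn -0.02 | n 6 per row [ 0.8421 -0.0026  0.0647] -0.003
[ 0.2114 -0.5401  0.0495]
side 0.63 px 940 [np.int64(296), np.int64(356), np.int64(132), np.int64(177)] tilt [(0.32, 36), (0.31, 40), (0.31, 42), (0.31, 50)]
top 0.58 px 1051 [np.int64(349), np.int64(391), np.int64(175), np.int64(204)] tilt [(0.24, 66), (0.24, 64), (0.23, 60), (0.23, 54)]
side [0.4798, -0.1735, 0.1983] 0.64
side [0.4995, 0.3278, 0.0314] 0.55
side [0.5717, 0.1916, 0.0294] 0.38
top [0.5756, 0.219, 0.0334] 0.56
top [0.5827, 0.1874, 0.0322] 0.43
```

```bash
cat >> h.py <<'E'
def fit(name,c="side",gz0=.0737,rng=(-20,131)):
    from scipy.optimize import minimize
    s=sense(); R=np.array(s['ee_rot']); P=np.array(s['tcp_pos'])+.164*R[:,2]
    ex=R[:,0]*np.sign(R[0,0]); ey=np.cross([0,0,1],ex); ey/=np.linalg.norm(ey); ez=np.array([0,0,1.])
    B=np.array([(x,y,z) for y in(-.038,.038) for x,z in((.0585,0),(-.012,0),(-.057,.012),(-.057,.04),(.0585,.04))]); H=np.array([(x,y,z) for x in(-.008,.008) for y in(-.038,.038) for z in(.04,.116)])
    img=eyes.capture(c); d=eyes.outline_of(c,name)
    if not d: print('none'); return
    m=d[0]['mask']; ok=cv2.erode((img.max(2)>45).astype(np.uint8),np.ones((3,3)))>0
    def iou(p):
        th,gx,gz=p; t=np.radians(th); q=np.zeros(m.shape,np.uint8)
        for M in(B,H):
            r_=M-[gx,0,gz]; x=r_[:,0]*np.cos(t)-r_[:,2]*np.sin(t); z=r_[:,0]*np.sin(t)+r_[:,2]*np.cos(t)
            X=P+np.outer(x,ex)+np.outer(r_[:,1],ey)+np.outer(z,ez)
            cv2.fillConvexPoly(q,cv2.convexHull(np.round(proj(c,X)*16).astype(np.int32)),1,shift=4)
        q=(q>0)&ok; mm=m&ok; return (q&mm).sum()/max(1,(q|mm).sum())
    g=sorted(((iou((th,gx,gz)),th,gx,gz) for th in range(*rng,4) for gx in(-.02,-.01,0,.01,.02) for gz in gz0+np.array([-.03,-.015,0,.015,.03])),reverse=True)
    print(c,d[0]['conf'],'iou,tilt,gx,gz',[tuple(np.round(k,3)) for k in g[:6]])
E
python3 - <<'E'
from h import *
fit("tote_grey"); fit("tote_grey","top")
E
```

```text
side 0.59 iou,tilt,gx,gz [(np.float64(0.748), np.float64(64.0), np.float64(-0.02), np.float64(0.089)), (np.float64(0.742), np.float64(60.0), np.float64(-0.02), np.float64(0.089)), (np.float64(0.697), np.float64(56.0), np.float64(-0.02), np.float64(0.089)), (np.float64(0.696), np.float64(68.0), np.float64(-0.02), np.float64(0.089)), (np.float64(0.656), np.float64(52.0), np.float64(-0.02), np.float64(0.089)), (np.float64(0.653), np.float64(68.0), np.float64(-0.01), np.float64(0.089))]
top 0.59 iou,tilt,gx,gz [(np.float64(0.455), np.float64(80.0), np.float64(0.0), np.float64(0.104)), (np.float64(0.451), np.float64(84.0), np.float64(-0.01), np.float64(0.104)), (np.float64(0.45), np.float64(76.0), np.float64(0.0), np.float64(0.104)), (np.float64(0.447), np.float64(80.0), np.float64(-0.01), np.float64(0.104)), (np.float64(0.446), np.float64(72.0), np.float64(0.0), np.float64(0.104)), (np.float64(0.444), np.float64(124.0), np.float64(0.02), np.float64(0.104))]
```

Emit:
{"name": "jog_arm", "arguments": {
  "increments": [
    [0.2, 0, -0.2, 0],
    [0.3, 0, -0.2, 0],
    [0.3, 0, -0.2, 0],
    [0.3, 0, -0.2, 0],
    [0, 0, 0, 0],
    [0, 0, 0, 0]
  ]
}}

```text
time_s: 20.95
tcp_pos: [0.4711, -0.1863, 0.4245]
ee_rot: [[0.988, -0.153, -0.001], [-0.153, -0.988, 0.0], [-0.001, -0.0, -1.0]]
wrist_force: [0.3, -0.2, -3.9]
gripper_width: 0.871
gripper_force: 30.0
```

```bash
cat >> h.py <<'E'
def slugs():
    for c in("side","top"):
        eyes.capture(c)
        for d in eyes.spot_in(c,"slug1")[:12]: print(c,d['centre'],round(d['conf'],2))
E
python3 - <<'E'
from h import *
go([0.548,-.198,.401],81.3); print(sense()['moment'])
fit("tote_grey"); slugs()
E
```

```text
tcp [ 0.4711 -0.1863  0.4245] yaw -98.8 tilt 0.05 j [ -3.  10. -14.  -0. -66.  84.] F [ 0.3 -0.2 -3.9] w 75.8 gf 29.964835573003086 t 20.95
units [ 3.8879 -0.0112  1.1712] turn -0.02 | n 4 per row [ 0.972  -0.0028  0.2928] -0.005
[-0.0391  0.3383  0.0116]
none
side [0.5005, 0.3285, 0.032] 0.55
side [0.5331, 0.3149, 0.0271] 0.52
side [0.4961, 0.3242, 0.0295] 0.46
side [0.3358, -0.338, 0.0069] 0.23
top [0.6032, -0.1996, 0.1771] 0.67
top [0.581, 0.1819, 0.0326] 0.61
top [0.5325, 0.3426, 0.0341] 0.53
top [0.6975, -0.011, 0.1444] 0.26
```

```bash
cat >> h.py <<'E'
def brass(save=None):
    for c in("side","top"):
        img=eyes.capture(c); h=cv2.cvtColor(img,cv2.COLOR_BGR2HSV); m=cv2.inRange(h,(18,110,110),(30,255,255))
        n,l,st,ce=cv2.connectedComponentsWithStats(m); print(c,[(ce[i].round(0).astype(int).tolist(),int(st[i,4])) for i in range(1,n) if st[i,4]>6])
        if save: cv2.imwrite(f'pics/{save}_{c}.png',img)
E
python3 - <<'E'
from h import *
go([0.548,-.198,.401]); print(sense()['moment'])
fit("tote_grey"); brass('b1')
print(proj("top",[[.603,-.1996,.177],[.553,-.199,.185]]),proj("side",[[.553,-.199,.05],[.553,-.199,.185],[.469,-.199,.185]]))
E
```

```text
tcp [ 0.4708 -0.1863  0.4247] yaw -98.8 tilt 0.01 j [ -3.  10. -14.  -0. -66.  84.] F [-0.9  0.  -2.9] w 75.8 gf 29.96482473722324 t 21.25
units [ 3.9023 -0.0139  1.1842] turn 0 | n 4 per row [ 0.9756 -0.0035  0.2961] 0.0
[-0.039   0.3505 -0.0057]
side 0.75 iou,tilt,gx,gz [(np.float64(0.797), np.float64(60.0), np.float64(-0.02), np.float64(0.089)), (np.float64(0.779), np.float64(64.0), np.float64(-0.02), np.float64(0.089)), (np.float64(0.765), np.float64(56.0), np.float64(-0.02), np.float64(0.089)), (np.float64(0.729), np.float64(52.0), np.float64(-0.02), np.float64(0.089)), (np.float64(0.705), np.float64(68.0), np.float64(-0.02), np.float64(0.089)), (np.float64(0.697), np.float64(68.0), np.float64(-0.01), np.float64(0.089))]
side [([148, 206], 2711), ([147, 243], 24), ([127, 246], 8), ([162, 257], 105), ([206, 291], 139), ([178, 323], 39), ([184, 336], 127), ([164, 334], 56)]
top [([277, 42], 17), ([258, 54], 7), ([264, 56], 10), ([264, 61], 18), ([268, 66], 9), ([273, 70], 33), ([269, 85], 373), ([284, 75], 8), ([296, 81], 7), ([233, 86], 35), ([286, 86], 8), ([223, 90], 19), ([289, 91], 20), ([212, 94], 16), ([284, 97], 18), ([222, 101], 120), ([256, 97], 11), ([219, 118], 97), ([209, 175], 57), ([194, 177], 56), ([162, 190], 62), ([149, 192], 62), ([203, 191], 16), ([157, 207], 7)]
[[366.7721 163.2649]
 [367.1194 184.2212]] [[302.1609 206.4066]
 [304.9544 163.0553]
 [333.0768 172.1877]]
```

Run:
```python
import cv2,numpy as np
a=cv2.imread('pics/b1_side.png');b=cv2.imread('pics/b1_top.png')
cv2.imwrite('pics/v7.png',np.hstack([cv2.resize(a[90:235,240:370],(500,558),interpolation=3),cv2.resize(b[130:240,330:390],(300,558),interpolation=3)]))
```

```text
(no output)
```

View pics/v7.png

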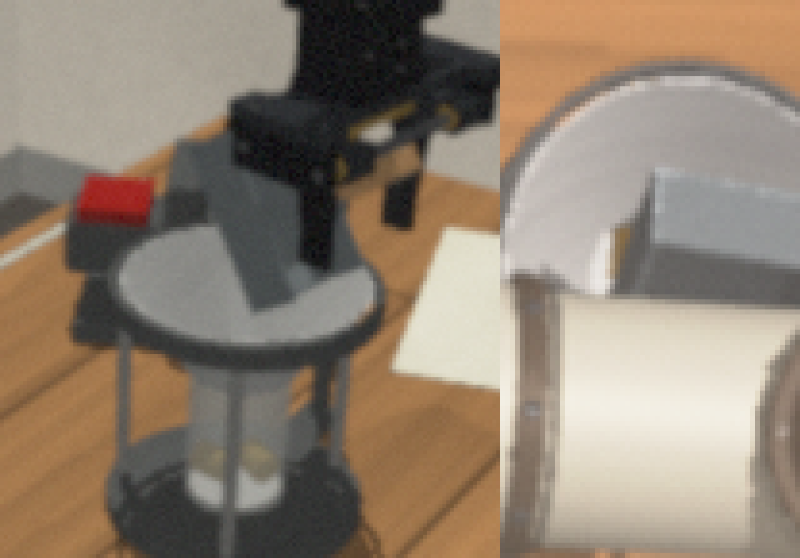

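Emit:
{"name": "jog_arm", "arguments": {
  "increments": [
    [0.5, 0, 0.1, 0],
    [0.8, 0, 0.2, 0],
    [0.8, 0, 0.2, 0],
    [0.8, 0, 0.2, 0],
    [0.8, 0, 0, 0],
    [0.5, 0, 0, 0],
    [0.4, 0, 0, 0],
    [0.4, 0, 0, 0],
    [0, 0, 0, 0]
  ]
}}

```text
time_s: 22.35
tcp_pos: [0.5707, -0.2017, 0.4105]
ee_rot: [[0.988, -0.153, 0.0], [-0.153, -0.988, -0.0], [0.0, 0.0, -1.0]]
wrist_force: [0.1, 0.1, -3.7]
gripper_width: 0.867
gripper_force: 30.0
```

Run:
```python
from h import *
go([0.66,-.215,.41]); print(sense()['moment'])
fit("tote_grey")
```

```text
tcp [ 0.5707 -0.2017  0.4105] yaw -98.8 tilt 0.01 j [ -4.  20.  -2.   0. -68.  85.] F [ 0.1  0.1 -3.7] w 75.5 gf 29.96492614969611 t 22.35
units [ 4.5153 -0.0276  0.0267] turn 0 | n 5 per row [ 0.9031 -0.0055  0.0053] 0.0
[-0.0905  0.3351 -0.0319]
side 0.59 iou,tilt,gx,gz [(np.float64(0.833), np.float64(60.0), np.float64(-0.02), np.float64(0.089)), (np.float64(0.82), np.float64(64.0), np.float64(-0.02), np.float64(0.089)), (np.float64(0.774), np.float64(56.0), np.float64(-0.02), np.float64(0.089)), (np.float64(0.769), np.float64(68.0), np.float64(-0.02), np.float64(0.089)), (np.float64(0.735), np.float64(52.0), np.float64(-0.02), np.float64(0.089)), (np.float64(0.73), np.float64(52.0), np.float64(-0.02), np.float64(0.074))]
```

Emit:
{"name": "jog_arm", "arguments": {
  "increments": [
    [0.4, 0, 0, 0],
    [0.4, 0, 0, 0],
    [0.4, 0, 0, 0],
    [0.4, 0, 0, 0],
    [0.4, 0, 0, 0],
    [0, 0, 0, 0]
  ]
}}

```text
time_s: 23.05
tcp_pos: [0.6109, -0.2071, 0.4202]
ee_rot: [[0.989, -0.15, 0.014], [-0.15, -0.989, -0.004], [0.015, 0.002, -1.0]]
wrist_force: [-5.2, 7.7, 20.9]
gripper_width: 0.87
gripper_force: 30.0
```

Run:
```python
from h import *
go([0.66,-.215,.41]); print(sense()['moment'])
fit("tote_grey")
```

```text
tcp [ 0.6109 -0.2071  0.4202] yaw -98.6 tilt 0.85 j [ -4.  23.   5.   0. -70.  86.] F [-5.2  7.7 20.9] w 75.7 gf 30.00183956046385 t 23.05
units [2.4773 0.0237 0.5463] turn 0 | n 3 per row [0.8258 0.0079 0.1821] 0.0
[1.9827 1.3961 0.0217]
side 0.85 iou,tilt,gx,gz [(np.float64(0.935), np.float64(36.0), np.float64(-0.02), np.float64(0.074)), (np.float64(0.9), np.float64(40.0), np.float64(-0.02), np.float64(0.074)), (np.float64(0.892), np.float64(32.0), np.float64(-0.02), np.float64(0.074)), (np.float64(0.892), np.float64(44.0), np.float64(-0.01), np.float64(0.074)), (np.float64(0.888), np.float64(40.0), np.float64(-0.01), np.float64(0.074)), (np.float64(0.861), np.float64(48.0), np.float64(-0.01), np.float64(0.074))]
```

Emit:
{"name": "jog_arm", "arguments": {
  "increments": [
    [0.4, 0, -0.1, 0],
    [0.4, 0, -0.1, 0],
    [0.4, 0, -0.1, 0],
    [0.4, 0, -0.1, 0],
    [0.4, 0, -0.1, 0],
    [0, 0, 0, 0]
  ]
}}

```text
time_s: 23.75
tcp_pos: [0.6494, -0.2139, 0.4223]
ee_rot: [[0.988, -0.152, 0.001], [-0.152, -0.988, -0.001], [0.001, 0.001, -1.0]]
wrist_force: [-0.9, 2.0, 4.8]
gripper_width: 0.87
gripper_force: 30.0
```

Run:
```python
from h import *
go([0.66,-.215,.41]); print(sense()['moment'])
fit("tote_grey")
```

```text
tcp [ 0.6494 -0.2139  0.4223] yaw -98.8 tilt 0.09 j [ -5.  27.  11.   0. -74.  86.] F [-0.9  2.   4.8] w 75.7 gf 29.98829582320468 t 23.75
units [ 0.5289 -0.0279  0.6131] turn 0 | n 1 per row [ 0.5289 -0.0279  0.6131] 0.0
[0.4511 1.1709 0.0141]
side 0.73 iou,tilt,gx,gz [(np.float64(0.848), np.float64(20.0), np.float64(-0.01), np.float64(0.074)), (np.float64(0.847), np.float64(24.0), np.float64(-0.01), np.float64(0.074)), (np.float64(0.832), np.float64(28.0), np.float64(-0.01), np.float64(0.074)), (np.float64(0.817), np.float64(28.0), np.float64(0.0), np.float64(0.059)), (np.float64(0.814), np.float64(16.0), np.float64(-0.01), np.float64(0.074)), (np.float64(0.812), np.float64(32.0), np.float64(0.0), np.float64(0.059))]
```

Emit:
{"name": "jog_arm", "arguments": {
  "increments": [
    [0, 0, -0.8, 0],
    [0, 0, -0.8, 0],
    [-0.4, -0.6, 0, 0],
    [-0.64, -1, 0, 0],
    [-0.64, -1, 0, 0],
    [-0.64, -1, 0, 0],
    [-0.64, -1, 0, 0],
    [-0.64, -1, 0, 0],
    [-0.64, -1, 0, 0],
    [-0.64, -1, 0, 0]
  ]
}}

```text
time_s: 24.85
tcp_pos: [0.5745, -0.0474, 0.451]
ee_rot: [[0.988, -0.153, -0.001], [-0.153, -0.988, 0.001], [-0.001, -0.001, -1.0]]
wrist_force: [-0.2, -0.2, -2.5]
gripper_width: 0.874
gripper_force: 30.0
```

Emit:
{"name": "jog_arm", "arguments": {
  "increments": [
    [-0.64, -1, 0, 0],
    [-0.64, -1, 0, 0],
    [-0.64, -1, 0, 0],
    [-0.64, -1, 0, 0],
    [-0.64, -1, 0, 0],
    [-0.5, -0.2, 0.5, 0],
    [-0.4, 0, 1, 0],
    [-0.2, 0, 1, 0],
    [0, 0, 1, 0],
    [0, 0, 0, 0]
  ]
}}

```text
time_s: 25.85
tcp_pos: [0.5046, 0.0671, 0.3788]
ee_rot: [[0.988, -0.153, -0.008], [-0.153, -0.988, -0.002], [-0.007, 0.003, -1.0]]
wrist_force: [-0.7, -0.1, -2.5]
gripper_width: 0.869
gripper_force: 30.0
```

Run:
```python
from h import *
go([0.524,.064,.26]); print(sense()['moment'])
fit("tote_grey"); fit("tote_grey","top")
```

```text
tcp [0.5046 0.0671 0.3788] yaw -98.8 tilt 0.45 j [ 26.  12. -18.  -0. -61.  55.] F [-0.7 -0.1 -2.5] w 75.6 gf 29.99077420659887 t 25.85
units [ 1.0233 -0.0135  5.934 ] turn 0 | n 6 per row [ 0.1705 -0.0022  0.989 ] 0.0
[-0.1146  0.3441 -0.0655]
side 0.94 iou,tilt,gx,gz [(np.float64(0.851), np.float64(20.0), np.float64(-0.01), np.float64(0.074)), (np.float64(0.841), np.float64(28.0), np.float64(0.0), np.float64(0.059)), (np.float64(0.837), np.float64(16.0), np.float64(-0.01), np.float64(0.074)), (np.float64(0.831), np.float64(24.0), np.float64(-0.01), np.float64(0.074)), (np.float64(0.828), np.float64(28.0), np.float64(0.0), np.float64(0.074)), (np.float64(0.818), np.float64(32.0), np.float64(0.0), np.float64(0.074))]
top 0.61 iou,tilt,gx,gz [(np.float64(0.107), np.float64(8.0), np.float64(-0.02), np.float64(0.104)), (np.float64(0.105), np.float64(12.0), np.float64(-0.02), np.float64(0.104)), (np.float64(0.104), np.float64(16.0), np.float64(-0.02), np.float64(0.104)), (np.float64(0.103), np.float64(16.0), np.float64(-0.01), np.float64(0.104)), (np.float64(0.103), np.float64(20.0), np.float64(0.0), np.float64(0.104)), (np.float64(0.103), np.float64(28.0), np.float64(0.01), np.float64(0.104))]
```

Emit:
{"name": "jog_arm", "arguments": {
  "increments": [
    [0.4, 0, 1, 0],
    [0.3, 0, 1, 0],
    [0.3, 0, 1, 0],
    [0, 0, 1, 0],
    [0, 0, 1, 0],
    [0, 0, 0.5, 0],
    [0, 0, 0.3, 0],
    [0, 0, 0.3, 0],
    [0, 0, 0, 0]
  ]
}}

```text
time_s: 26.95
tcp_pos: [0.5265, 0.0642, 0.2608]
ee_rot: [[0.988, -0.153, 0.0], [-0.153, -0.988, 0.0], [0.0, -0.0, -1.0]]
wrist_force: [-0.5, 0.3, -3.3]
gripper_width: 0.87
gripper_force: 30.0
```

Emit:
{"name": "jog_arm", "arguments": {
  "increments": [
    [0, 0, 0.3, 0],
    [0, 0, 0.3, 0],
    [0, 0, 0, 0]
  ]
}}

```text
time_s: 27.25
tcp_pos: [0.526, 0.064, 0.248]
ee_rot: [[0.988, -0.153, -0.002], [-0.153, -0.988, -0.0], [-0.001, 0.001, -1.0]]
wrist_force: [-0.0, 0.4, -3.5]
gripper_width: 0.876
gripper_force: 30.0
```

Run:
```python
from h import *
go([0.524,.064,.242]); print(sense()['moment'])
fit("tote_grey")
```

```text
tcp [0.526 0.064 0.248] yaw -98.8 tilt 0.09 j [ 24.  23. -24.  -0. -43.  57.] F [-0.   0.4 -3.5] w 76.2 gf 29.99057554305182 t 27.25
units [-0.0989  0.0159  0.3009] turn 0 | n 1 per row [-0.0989  0.0159  0.3009] 0.0
[-0.0655  0.3114 -0.0276]
none
```

Emit:
{"name": "jog_arm", "arguments": {
  "increments": [
    [0, 0, 0.2, 0],
    [0, 0, 0.2, 0],
    [0, 0, 0, 0]
  ]
}}

```text
time_s: 27.65
tcp_pos: [0.5281, 0.0643, 0.2433]
ee_rot: [[0.989, -0.151, 0.006], [-0.151, -0.989, -0.0], [0.006, -0.001, -1.0]]
wrist_force: [0.7, -2.7, 9.4]
gripper_width: 0.87
gripper_force: 30.0
```

Emit:
{"name": "jog_arm", "arguments": {
  "increments": [
    [0, 0, 0.2, 0],
    [0, 0, 0.2, 0],
    [0, 0, 0, 0]
  ]
}}

```text
time_s: 27.95
tcp_pos: [0.5313, 0.0642, 0.2389]
ee_rot: [[0.989, -0.148, 0.016], [-0.148, -0.989, 0.0], [0.016, -0.003, -1.0]]
wrist_force: [6.1, -7.4, 20.7]
gripper_width: 0.873
gripper_force: 30.0
```

Run:
```python
from h import *
go([0.524,.064,.242]); print(sense()['moment'])
fit("tote_grey")
```

```text
tcp [0.5313 0.0642 0.2389] yaw -98.5 tilt 0.93 j [ 24.  24. -25.   1. -41.  57.] F [ 6.1 -7.4 20.7] w 75.9 gf 29.98347814003985 t 27.95
units [-0.3552  0.0623 -0.1584] turn 0 | n 1 per row [-0.3552  0.0623 -0.1584] 0.0
[-2.7906 -1.213  -0.0507]
side 0.89 iou,tilt,gx,gz [(np.float64(0.88), np.float64(20.0), np.float64(0.01), np.float64(0.074)), (np.float64(0.878), np.float64(24.0), np.float64(0.0), np.float64(0.074)), (np.float64(0.877), np.float64(28.0), np.float64(0.0), np.float64(0.074)), (np.float64(0.877), np.float64(16.0), np.float64(0.01), np.float64(0.074)), (np.float64(0.871), np.float64(32.0), np.float64(0.0), np.float64(0.074)), (np.float64(0.87), np.float64(24.0), np.float64(0.01), np.float64(0.074))]
```

Emit:
{"name": "jog_arm", "arguments": {
  "increments": [
    [0, 0, -0.25, 0],
    [0, 0, 0, 0]
  ]
}}

```text
time_s: 28.25
tcp_pos: [0.5271, 0.0642, 0.2391]
ee_rot: [[0.988, -0.153, 0.003], [-0.153, -0.988, 0.001], [0.003, -0.001, -1.0]]
wrist_force: [0.6, -0.4, 5.9]
gripper_width: 0.871
gripper_force: 30.0
```

Emit:
{"name": "jog_arm", "arguments": {
  "increments": [
    [0, 0, 0, 0],
    [0, 0, 0, 0],
    [0, 0, 0, 0],
    [0, 0, 0, 0],
    [0, 0, 0, 0],
    [0, 0, -0.5, 0],
    [0, 0, -0.5, 0],
    [0, 0, -1, 0],
    [0, 0, -1, 0],
    [0, 0, -1, 0]
  ],
  "grip": 87
}}

```text
time_s: 29.25
tcp_pos: [0.5263, 0.0641, 0.3197]
ee_rot: [[0.988, -0.153, 0.001], [-0.153, -0.988, 0.0], [0.001, -0.001, -1.0]]
wrist_force: [0.8, 0.8, 0.5]
gripper_width: 0.999
gripper_force: 0.0
```

Emit:
{"name": "jog_arm", "arguments": {
  "increments": [
    [0, 0, -1, 0],
    [0, 0, -1, 0],
    [0, 0, -1, 0],
    [0, 0, -1, 0],
    [0, 0, 0, 0]
  ]
}}

```text
time_s: 29.75
tcp_pos: [0.5268, 0.0641, 0.402]
ee_rot: [[0.988, -0.152, 0.008], [-0.152, -0.988, 0.002], [0.008, -0.004, -1.0]]
wrist_force: [0.0, -0.2, -0.0]
gripper_width: 1.0
gripper_force: 0.0
```

```bash
cat >> h.py <<'E'
def pose(name,c="top",z0=.004,x0=None,save=None):
    """upright tray pose on the mat from its outline (x,y,yaw of tray x in deg)"""
    from scipy.optimize import minimize
    B=np.array([(x,y,z) for y in(-.038,.038) for x,z in((.0585,0),(-.012,0),(-.057,.012),(-.057,.04),(.0585,.04))]); H=np.array([(x,y,z) for x in(-.008,.008) for y in(-.038,.038) for z in(.04,.116)])
    img=eyes.capture(c); d=eyes.outline_of(c,name)
    if not d: print('none'); return
    m=d[0]['mask']
    if x0 is None:
        ys,xs=np.nonzero(m); x0=[*onz(c,(xs.mean(),ys.mean()),.03)[:2],0]
    def f(p):
        t=np.radians(p[2]*100); q=np.zeros(m.shape,np.uint8)
        for M in(B,H):
            X=np.stack([p[0]+M[:,0]*np.cos(t)-M[:,1]*np.sin(t),p[1]+M[:,0]*np.sin(t)+M[:,1]*np.cos(t),M[:,2]+z0],1)
            cv2.fillConvexPoly(q,cv2.convexHull(np.round(proj(c,X)*16).astype(np.int32)),255,cv2.LINE_AA,4)
        q=q/255.; return -np.minimum(q,m).sum()/np.maximum(q,m).sum()
    best=min((minimize(f,[x0[0],x0[1],a],method='Nelder-Mead',options=dict(initial_simplex=[[x0[0],x0[1],a],[x0[0]+.01,x0[1],a],[x0[0],x0[1]+.01,a],[x0[0],x0[1],a+.06]])) for a in(-.1,0,.1)),key=lambda k:k.fun)
    print(name,c,round(d[0]['conf'],2),'x,y',best.x[:2],'yaw',round(best.x[2]*100,1),'iou',round(-best.fun,3)); return best.x
E
python3 - <<'E'
from h import *
go([0.524,.064,.242])
for n in("grey","red","blue"):
    for c in("top","side"): pose("tote_"+n,c)
brass('b2')
E
```

```text
tcp [0.5268 0.0641 0.402 ] yaw -98.8 tilt 0.48 j [ 24.  13. -13.   0. -63.  57.] F [ 0.  -0.2 -0. ] w 87.0 gf 0.0 t 29.75
units [-0.1973  0.0564  8.0002] turn 0 | n 9 per row [-0.0219  0.0063  0.8889] 0.0
tote_grey top 0.61 x,y [ 0.7387 -0.0056] yaw -8.5 iou 0.352
tote_grey side 0.92 x,y [0.5521 0.0611] yaw -10.0 iou 0.922
tote_red top 0.68 x,y [0.5646 0.3212] yaw -26.9 iou 0.13
tote_red side 0.66 x,y [0.5441 0.2053] yaw 4.6 iou 0.756
tote_blue top 0.6 x,y [0.5677 0.3232] yaw -28.1 iou 0.144
tote_blue side 0.75 x,y [0.501  0.3223] yaw 5.8 iou 0.858
side [([148, 206], 2779), ([150, 249], 9), ([162, 257], 106), ([140, 254], 9), ([145, 256], 9), ([206, 291], 134), ([178, 323], 42), ([165, 334], 57), ([184, 336], 131)]
top [([271, 86], 8), ([276, 94], 10), ([220, 118], 95), ([194, 175], 23), ([356, 180], 51), ([161, 188], 20), ([363, 190], 53), ([148, 192], 53)]
```

Run:
```python
from h import *
s=sense();R=np.array(s['ee_rot']);t=np.radians(12.3);c,q=np.cos(t),np.sin(t)
go([.546,.204,.33],93.5)
a=cv2.imread('pics/b2_side.png');
# red bar via side vs top initial; recheck bar centre in side
q2=blob(a,(8,60,100),(20,170,255),(188,250,225,285)); print(q2[0],onz("side",q2[0],.11))
b=cv2.imread('pics/top0.png'); h=cv2.cvtColor(b,cv2.COLOR_BGR2HSV)
m=cv2.inRange(h,(0,150,60),(6,255,255))|cv2.inRange(h,(172,150,60),(180,255,255)); m[:,:175]=0;m[:,230:]=0;m[:155]=0;m[225:]=0
p=np.argwhere(m)[:,::-1].astype(np.float32); rc=cv2.minAreaRect(p); print(rc); C=[onz("top",k,.042)[:2] for k in cv2.boxPoints(rc)]; print(np.mean(C,0),C)
m=cv2.inRange(h,(105,120,40),(125,255,255)); m[:,:130]=0;m[:,182:]=0;m[:170]=0;m[240:]=0
p=np.argwhere(m)[:,::-1].astype(np.float32); rc=cv2.minAreaRect(p); print(rc); C=[onz("top",k,.042)[:2] for k in cv2.boxPoints(rc)]; print(np.mean(C,0),C)
```

```text
tcp [0.5264 0.0641 0.3976] yaw -98.8 tilt 0.02 j [ 24.  13. -13.  -0. -63.  57.] F [-0.5  0.1 -0.1] w 87.2 gf 0.0 t 30.45
units [-0.0992 -7.0607  3.3789] turn -2.68 | n 8 per row [-0.0124 -0.8826  0.4224] -0.335
[202.2406 262.8134] [0.5585 0.2018 0.11  ]
((201.69798278808594, 188.27157592773438), (46.096839904785156, 31.134960174560547), 85.91438293457031)
[0.5483 0.2043] [array([0.6047, 0.2506]), array([0.6114, 0.1694]), array([0.4921, 0.1583]), array([0.4851, 0.239 ])]
((158.26229858398438, 205.88525390625), (39.83572769165039, 23.17715072631836), 84.80557250976562)
[0.5008 0.3174] [array([0.5492, 0.3541]), array([0.5555, 0.2929]), array([0.4525, 0.2809]), array([0.4459, 0.3418])]
```

Emit:
{"name": "jog_arm", "arguments": {
  "increments": [
    [0, -0.88, 0, 0],
    [0, -0.88, 0, 0],
    [0, -0.88, 0, 0],
    [0, -0.88, 0, 0],
    [0, -0.88, 0, 0],
    [0, -0.88, 0, 0],
    [0, -0.88, 0, 0],
    [0, -0.9, 0, 0],
    [0, 0, 0, 0]
  ]
}}

```text
time_s: 31.35
tcp_pos: [0.5484, 0.2061, 0.3974]
ee_rot: [[0.989, -0.151, 0.0], [-0.151, -0.989, 0.0], [0.0, -0.0, -1.0]]
wrist_force: [-0.1, 0.3, -0.8]
gripper_width: 1.002
gripper_force: 0.0
```

Emit:
{"name": "jog_arm", "arguments": {
  "increments": [
    [0, 0, 1, -0.97],
    [0, 0, 1, -0.97],
    [0, 0, 1, -0.97],
    [0, 0, 0, 0]
  ]
}}

```text
time_s: 31.75
tcp_pos: [0.5472, 0.2032, 0.3348]
ee_rot: [[0.997, 0.078, -0.006], [0.078, -0.997, -0.003], [-0.006, 0.003, -1.0]]
wrist_force: [-0.0, 0.3, -0.1]
gripper_width: 0.999
gripper_force: 0.0
```

Run:
```python
from h import *
go([.548,.2043,.242],94.5)
```

```text
tcp [0.5472 0.2032 0.3348] yaw -85.5 tilt 0.39 j [ 36.  21. -11.  -0. -58.  58.] F [-0.   0.3 -0.1] w 86.9 gf 0.0 t 31.75
units [ 0.0746 -0.0666  4.6393] turn -0.0 | n 5 per row [ 0.0149 -0.0133  0.9279] -0.001
```

Emit:
{"name": "jog_arm", "arguments": {
  "increments": [
    [0, -0.05, 0.6, 0],
    [0, 0, 0.6, 0],
    [0, 0, 0.6, 0],
    [0, 0, 0.6, 0],
    [0, 0, 0, 0]
  ]
}}

```text
time_s: 32.25
tcp_pos: [0.5473, 0.2043, 0.2875]
ee_rot: [[0.997, 0.079, -0.004], [0.079, -0.997, -0.002], [-0.004, 0.002, -1.0]]
wrist_force: [-0.1, -0.1, -0.4]
gripper_width: 1.0
gripper_force: 0.0
```

Emit:
{"name": "jog_arm", "arguments": {
  "increments": [
    [0, 0, 0.6, 0],
    [0, 0, 0.6, 0],
    [0, 0, 0.6, 0],
    [0, 0, 0.3, 0],
    [0, 0, 0, 0],
    [0, 0, 0, 0]
  ]
}}

```text
time_s: 32.85
tcp_pos: [0.5481, 0.2048, 0.2478]
ee_rot: [[0.997, 0.079, 0.0], [0.079, -0.997, -0.0], [0.0, 0.0, -1.0]]
wrist_force: [0.3, -0.2, 0.5]
gripper_width: 1.0
gripper_force: 0.0
```

Run:
```python
from h import *
go([.548,.2043,.242],94.5); pose("tote_red","side",x0=[.546,.205,0.045])
```

```text
tcp [0.5481 0.2048 0.2478] yaw -85.4 tilt 0.02 j [ 36.  27. -17.   0. -46.  58.] F [ 0.3 -0.2  0.5] w 87.0 gf 0.0 t 32.85
units [-0.0044  0.0226  0.2881] turn 0.01 | n 1 per row [-0.0044  0.0226  0.2881] 0.013
tote_red side 0.85 x,y [0.5448 0.2046] yaw 4.8 iou 0.539
```

Emit:
{"name": "jog_arm", "arguments": {
  "increments": [
    [0, 0, 0.3, 0],
    [0, 0, 0, 0],
    [0, 0, 0, 0],
    [0, 0, 0, 0],
    [0, 0, 0, 0],
    [0, 0, -0.3, 0],
    [0, 0, -0.6, 0],
    [0, 0, -0.9, 0],
    [0, 0, -1, 0],
    [0, 0, -1, 0]
  ],
  "grip": 60
}}

```text
time_s: 33.95
tcp_pos: [0.5477, 0.2046, 0.3193]
ee_rot: [[0.997, 0.079, 0.0], [0.079, -0.997, 0.0], [0.0, -0.0, -1.0]]
wrist_force: [0.3, 0.3, -5.2]
gripper_width: 0.878
gripper_force: 29.9
```

Emit:
{"name": "jog_arm", "arguments": {
  "increments": [
    [0, 0, -1, 0],
    [0, 0, -1, 0],
    [0, 0, -1, 0],
    [0, 0, -1, 0],
    [0, 0, -1, 0],
    [0, 0, -1, 0],
    [0, 0, -0.6, 0],
    [0, 0, -0.3, 0],
    [0, 0, 0, 0]
  ]
}}

```text
time_s: 34.85
tcp_pos: [0.5477, 0.2046, 0.4564]
ee_rot: [[0.997, 0.079, 0.001], [0.079, -0.997, 0.001], [0.001, -0.001, -1.0]]
wrist_force: [0.0, 0.3, -3.3]
gripper_width: 0.874
gripper_force: 29.9
```

Run:
```python
from h import *
go([.548,-.199,.44],94.5); fit("tote_red",gz0=.0737)
```

```text
tcp [0.5477 0.2046 0.4564] yaw -85.5 tilt 0.07 j [ 36.  16.  -1.  -0. -73.  58.] F [ 0.   0.3 -3.3] w 76.0 gf 29.91351358126849 t 34.85
units [-1.586  20.1178  0.8029] turn 0.01 | n 21 per row [-0.0755  0.958   0.0382] 0.0
none
```

Travel to the funnel (22 rows with ramps), x −0.075/row.

Emit:
{"name": "jog_arm", "arguments": {
  "increments": [
    [0, 0.3, 0, 0],
    [-0.08, 0.6, 0, 0],
    [-0.08, 0.9, 0, 0],
    [-0.08, 1, 0, 0],
    [-0.08, 1, 0, 0],
    [-0.08, 1, 0, 0],
    [-0.08, 1, 0, 0],
    [-0.08, 1, 0, 0],
    [-0.08, 1, 0, 0],
    [-0.08, 1, 0, 0]
  ]
}}

```text
time_s: 35.95
tcp_pos: [0.5469, 0.0258, 0.4558]
ee_rot: [[0.997, 0.078, -0.0], [0.078, -0.997, -0.0], [-0.0, 0.0, -1.0]]
wrist_force: [0.1, 0.4, -4.2]
gripper_width: 0.876
gripper_force: 29.9
```

Emit:
{"name": "jog_arm", "arguments": {
  "increments": [
    [-0.08, 1, 0, 0],
    [-0.08, 1, 0, 0],
    [-0.08, 1, 0, 0],
    [-0.08, 1, 0, 0],
    [-0.08, 1, 0, 0],
    [-0.08, 1, 0, 0],
    [-0.08, 1, 0, 0],
    [-0.08, 1, 0, 0],
    [-0.08, 1, 0, 0],
    [0, 0.9, 0, 0]
  ]
}}

```text
time_s: 36.95
tcp_pos: [0.5476, -0.1727, 0.4557]
ee_rot: [[0.997, 0.078, -0.001], [0.078, -0.997, -0.0], [-0.001, 0.0, -1.0]]
wrist_force: [-0.5, 0.4, -3.9]
gripper_width: 0.875
gripper_force: 29.9
```

Emit:
{"name": "jog_arm", "arguments": {
  "increments": [
    [0, 0.9, 0, 0],
    [0, 0.5, 0, 0],
    [0, 0.2, 0, 0],
    [0, 0, 0, 0],
    [0, 0, 0, 0]
  ]
}}

```text
time_s: 37.45
tcp_pos: [0.5512, -0.2021, 0.4557]
ee_rot: [[0.997, 0.08, -0.0], [0.08, -0.997, 0.0], [-0.0, -0.0, -1.0]]
wrist_force: [0.4, 0.4, -3.7]
gripper_width: 0.875
gripper_force: 29.9
```

Run:
```python
from h import *
go([.548,-.199,.401],94.5); fit("tote_red",gz0=.0737)
```

```text
tcp [ 0.5512 -0.2021  0.4557] yaw -85.4 tilt 0.02 j [ -4.  17.  -0.  -0. -73.  99.] F [ 0.4  0.4 -3.7] w 76.2 gf 29.913601563312113 t 37.45
units [-0.1454 -0.165   2.7357] turn 0.01 | n 3 per row [-0.0485 -0.055   0.9119] 0.005
side 0.77 iou,tilt,gx,gz [(np.float64(0.873), np.float64(0.0), np.float64(0.0), np.float64(0.074)), (np.float64(0.844), np.float64(-4.0), np.float64(0.0), np.float64(0.074)), (np.float64(0.839), np.float64(4.0), np.float64(0.0), np.float64(0.074)), (np.float64(0.824), np.float64(8.0), np.float64(0.01), np.float64(0.074)), (np.float64(0.813), np.float64(4.0), np.float64(0.01), np.float64(0.074)), (np.float64(0.788), np.float64(12.0), np.float64(0.01), np.float64(0.074))]
```

Emit:
{"name": "jog_arm", "arguments": {
  "increments": [
    [-0.14, -0.16, 0.5, 0],
    [0, 0, 0.5, 0],
    [0, 0, 0.5, 0],
    [0, 0, 0.4, 0],
    [0, 0, 0.4, 0],
    [0, 0, 0.35, 0],
    [0, 0, 0, 0]
  ]
}}

```text
time_s: 38.25
tcp_pos: [0.5503, -0.1997, 0.4044]
ee_rot: [[0.997, 0.081, 0.01], [0.081, -0.997, -0.003], [0.009, 0.003, -1.0]]
wrist_force: [5.4, -2.1, -1.8]
gripper_width: 0.873
gripper_force: 29.9
```

Emit:
{"name": "jog_arm", "arguments": {
  "increments": [
    [-0.3, 0, 0, 0],
    [-0.3, 0, 0, 0],
    [-0.3, 0, 0, 0],
    [-0.3, 0, 0, 0],
    [-0.3, 0, 0, 0],
    [-0.3, 0, 0, 0],
    [0, 0, 0, 0]
  ]
}}

```text
time_s: 38.95
tcp_pos: [0.5183, -0.202, 0.4125]
ee_rot: [[0.996, 0.083, 0.035], [0.084, -0.996, -0.006], [0.034, 0.009, -0.999]]
wrist_force: [12.2, 3.0, 15.5]
gripper_width: 0.874
gripper_force: 30.0
```

Emit:
{"name": "jog_arm", "arguments": {
  "increments": [
    [-0.4, 0, -0.05, 0],
    [-0.4, 0, -0.05, 0],
    [-0.4, 0, -0.05, 0],
    [-0.4, 0, 0, 0],
    [0, 0, 0, 0]
  ]
}}

```text
time_s: 39.45
tcp_pos: [0.4819, -0.2052, 0.4105]
ee_rot: [[0.997, 0.081, 0.013], [0.081, -0.997, -0.004], [0.013, 0.005, -1.0]]
wrist_force: [2.1, -0.7, 5.0]
gripper_width: 0.869
gripper_force: 30.0
```

Run:
```python
from h import *
go([.448,-.199,.409],94.5); fit("tote_red",gz0=.0737)
```

```text
tcp [ 0.4819 -0.2052  0.4105] yaw -85.4 tilt 0.79 j [ -5.  12. -13.   0. -64. 100.] F [ 2.1 -0.7  5. ] w 75.6 gf 29.985186685473195 t 39.45
units [-1.6652 -0.4449  0.0494] turn 0.03 | n 2 per row [-0.8326 -0.2224  0.0247] 0.014
side 0.85 iou,tilt,gx,gz [(np.float64(0.795), np.float64(36.0), np.float64(-0.02), np.float64(0.074)), (np.float64(0.784), np.float64(32.0), np.float64(-0.02), np.float64(0.074)), (np.float64(0.764), np.float64(40.0), np.float64(-0.02), np.float64(0.074)), (np.float64(0.725), np.float64(44.0), np.float64(-0.02), np.float64(0.074)), (np.float64(0.723), np.float64(40.0), np.float64(-0.02), np.float64(0.089)), (np.float64(0.716), np.float64(48.0), np.float64(-0.01), np.float64(0.089))]
```

Same behaviour as before. Continue the push.

Emit:
{"name": "jog_arm", "arguments": {
  "increments": [
    [-0.4, 0, -0.05, 0],
    [-0.4, 0, -0.05, 0],
    [-0.4, 0, -0.05, 0],
    [-0.4, 0, -0.05, 0],
    [-0.2, 0, 0, 0],
    [0, 0, 0, 0]
  ]
}}

```text
time_s: 40.15
tcp_pos: [0.444, -0.2076, 0.4099]
ee_rot: [[0.997, 0.079, 0.0], [0.079, -0.997, 0.0], [0.0, -0.0, -1.0]]
wrist_force: [3.4, -0.1, -1.5]
gripper_width: 0.87
gripper_force: 30.0
```

Emit:
{"name": "jog_arm", "arguments": {
  "increments": [
    [0.2, 0, -0.2, 0],
    [0.3, 0, -0.2, 0],
    [0.3, 0, -0.2, 0],
    [0.3, 0, -0.2, 0],
    [0, 0, 0, 0],
    [0, 0, 0, 0],
    [0, 0, 0, 0]
  ]
}}

```text
time_s: 40.85
tcp_pos: [0.4663, -0.2058, 0.4254]
ee_rot: [[0.997, 0.079, -0.001], [0.079, -0.997, 0.0], [-0.001, -0.0, -1.0]]
wrist_force: [0.5, -0.4, -3.2]
gripper_width: 0.867
gripper_force: 30.0
```

Run:
```python
from h import *
go([.448,-.199,.409],94.5); fit("tote_red",gz0=.0737); brass('b3')
s=cv2.imread('pics/b3_side.png')[195:225,285:318]; h=cv2.cvtColor(s,cv2.COLOR_BGR2HSV); print('tube brass-ish', (cv2.inRange(h,(14,60,60),(32,255,255))>0).sum(axis=1))
s=cv2.imread('pics/b2_side.png')[195:225,285:318]; h=cv2.cvtColor(s,cv2.COLOR_BGR2HSV); print('before', (cv2.inRange(h,(14,60,60),(32,255,255))>0).sum(axis=1))
```

```text
tcp [ 0.4663 -0.2058  0.4254] yaw -85.5 tilt 0.08 j [ -6.  10. -13.  -0. -67. 100.] F [ 0.5 -0.4 -3.2] w 75.4 gf 29.994747550226748 t 40.85
units [-0.8852 -0.4131  0.819 ] turn 0.01 | n 1 per row [-0.8852 -0.4131  0.819 ] 0.01
side 0.88 iou,tilt,gx,gz [(np.float64(0.795), np.float64(60.0), np.float64(-0.02), np.float64(0.089)), (np.float64(0.786), np.float64(64.0), np.float64(-0.02), np.float64(0.089)), (np.float64(0.748), np.float64(68.0), np.float64(-0.01), np.float64(0.089)), (np.float64(0.734), np.float64(56.0), np.float64(-0.02), np.float64(0.089)), (np.float64(0.729), np.float64(68.0), np.float64(-0.02), np.float64(0.089)), (np.float64(0.726), np.float64(72.0), np.float64(-0.01), np.float64(0.089))]
side [([324, 156], 97), ([148, 206], 2752), ([147, 244], 7), ([127, 246], 11), ([143, 253], 25), ([150, 249], 11), ([138, 250], 8), ([162, 257], 110), ([178, 324], 41), ([165, 334], 57), ([184, 337], 132)]
top [([264, 60], 15), ([267, 66], 11), ([273, 70], 38), ([259, 72], 39), ([270, 89], 261), ([272, 80], 7), ([280, 80], 33), ([233, 86], 17), ([289, 91], 13), ([210, 93], 11), ([222, 92], 10), ([224, 101], 85), ([297, 96], 8), ([283, 97], 7), ([213, 103], 8), ([219, 118], 98), ([354, 181], 8), ([162, 190], 61), ([149, 192], 64), ([158, 207], 7)]
tube brass-ish [8 8 7 5 4 2 0 0 0 0 0 4 6 9 7 1 0 0 0 0 0 0 0 0 0 0 0 0 0 0]
before [8 7 7 5 4 3 0 0 0 0 0 4 7 7 4 0 0 0 0 0 0 0 0 0 0 0 0 0 0 0]
```

Emit:
{"name": "jog_arm", "arguments": {
  "increments": [
    [0.6, 0, -0.3, 0],
    [0.8, 0, 0, 0],
    [0, 0, -1, 0],
    [0, 0, 1, 0],
    [0, 0, -1, 0],
    [0, 0, 1, 0],
    [0, 0, 0, 0],
    [0, 0, 0, 0]
  ]
}}

```text
time_s: 41.85
tcp_pos: [0.4944, -0.2037, 0.4318]
ee_rot: [[0.997, 0.079, -0.001], [0.079, -0.997, -0.0], [-0.001, 0.0, -1.0]]
wrist_force: [0.9, 0.2, -2.5]
gripper_width: 0.872
gripper_force: 30.0
```

Run:
```python
from h import *
go([.448,-.199,.409],94.5); fit("tote_red",gz0=.0737); brass('b4')
print(onz("side",(324,156),.19),onz("side",(324,156),.22))
s=cv2.imread('pics/b4_side.png')[195:225,285:318]; h=cv2.cvtColor(s,cv2.COLOR_BGR2HSV); print('tube brass-ish', (cv2.inRange(h,(14,60,60),(32,255,255))>0).sum(axis=1))
```

```text
tcp [ 0.4944 -0.2037  0.4318] yaw -85.4 tilt 0.05 j [ -5.  12. -10.   0. -68. 100.] F [ 0.9  0.2 -2.5] w 75.9 gf 29.998707314953208 t 41.85
units [-2.2938 -0.419   1.1418] turn 0.01 | n 3 per row [-0.7646 -0.1397  0.3806] 0.004
side 0.67 iou,tilt,gx,gz [(np.float64(0.895), np.float64(52.0), np.float64(-0.02), np.float64(0.089)), (np.float64(0.854), np.float64(60.0), np.float64(-0.01), np.float64(0.089)), (np.float64(0.847), np.float64(48.0), np.float64(-0.02), np.float64(0.089)), (np.float64(0.843), np.float64(56.0), np.float64(-0.02), np.float64(0.089)), (np.float64(0.836), np.float64(56.0), np.float64(-0.01), np.float64(0.089)), (np.float64(0.792), np.float64(64.0), np.float64(-0.01), np.float64(0.089))]
side [([148, 206], 2710), ([133, 236], 9), ([148, 241], 12), ([147, 252], 22), ([162, 257], 108), ([178, 323], 41), ([165, 334], 57), ([184, 336], 126)]
top [([264, 61], 8), ([272, 69], 12), ([259, 72], 21), ([270, 89], 149), ([232, 87], 7), ([288, 91], 10), ([222, 93], 11), ([225, 100], 44), ([221, 105], 13), ([220, 118], 99), ([162, 190], 62), ([149, 192], 64), ([157, 207], 7)]
[ 0.5289 -0.2574  0.19  ] [ 0.5006 -0.2023  0.22  ]
tube brass-ish [13 12 10  5  5  3  0  0  0  0  2  0  4  5  2  1  0  0  0  0  0  0  0  0
  0  0  0  0  0  0]
```

Run:
```python
from h import *
F=[];
for _ in range(8): eyes.capture("side"); F.append(np.r_[sense()['wrist_force'],sense()['moment']])
print(np.mean(F,0),np.std(F,0))
for n in("side0","b2_side","b3_side","b4_side"):
    s=cv2.imread(f'pics/{n}.png')[176:226,284:320].astype(int); h=cv2.cvtColor(s.astype(np.uint8),cv2.COLOR_BGR2HSV); print(n,'yellowness by row', (s[:,:,2]-s[:,:,0]).max(1))
```

```text
[ 0.1867  0.0117 -2.1136 -0.0966  0.3009  0.007 ] [0.2674 0.5174 0.3635 0.0238 0.028  0.0245]
side0 yellowness by row [ 6  6  7  6  4  4 16 34 48 61 74 76 78 78 79 82 79 73 74 73 74 75 77 76
 66 30  6  6  6  6  6  5  6  7  7  7  8  8  8  7  9  7  8  7  7  6  5  5
  5  4]
b2_side yellowness by row [ 6  6  7  4  4  3 14 37 52 68 82 84 85 85 85 86 85 80 81 81 80 82 82 83
 69 32  7 10 19 27 35 38 38 34 29 28 24 21 17 12  8  7  7  9  8  6  5  5
  4  4]
b3_side yellowness by row [ 6  5  6  6  4  3 15 39 51 66 81 85 84 84 84 87 85 80 81 82 80 83 85 82
 71 33  7 12 20 26 36 38 36 33 31 26 23 21 18 12  9  9  8  8  7  7  5  4
  5  5]
b4_side yellowness by row [ 6  6  7  5  5  5 14 39 51 67 80 84 85 85 84 85 83 82 80 81 82 82 83 83
 68 32 21 23 28 32 29 34 36 35 30 26 23 22 21 16 10  9  9  7  6  7  5  5
  4  4]
```

Emit:
{"name": "jog_arm", "arguments": {
  "increments": [
    [0.5, 0.03, 0.2, 0],
    [0.8, 0.05, 0.3, 0],
    [0.8, 0.05, 0.3, 0],
    [0.8, 0.05, 0.3, 0],
    [0.5, 0.03, 0, 0],
    [0.4, 0.03, 0, 0],
    [0.4, 0.03, 0, 0],
    [0.4, 0.03, 0, 0],
    [0.4, 0.03, 0, 0],
    [0, 0, 0, 0]
  ]
}}

```text
time_s: 43.45
tcp_pos: [0.5947, -0.2016, 0.4146]
ee_rot: [[0.997, 0.081, 0.003], [0.081, -0.997, -0.001], [0.003, 0.001, -1.0]]
wrist_force: [-7.3, 6.3, 11.1]
gripper_width: 0.866
gripper_force: 30.0
```

Emit:
{"name": "jog_arm", "arguments": {
  "increments": [
    [0.4, 0.03, -0.1, 0],
    [0.4, 0.03, -0.1, 0],
    [0.4, 0.03, -0.1, 0],
    [0.4, 0.03, -0.1, 0],
    [0.4, 0.03, -0.1, 0],
    [0, 0, 0, 0]
  ]
}}

```text
time_s: 44.05
tcp_pos: [0.6351, -0.2019, 0.4221]
ee_rot: [[0.997, 0.08, 0.002], [0.08, -0.997, -0.001], [0.002, 0.001, -1.0]]
wrist_force: [-2.8, 1.8, 6.0]
gripper_width: 0.871
gripper_force: 30.0
```

Run:
```python
from h import *
go([.66,-.199,.42],94.5); fit("tote_red",gz0=.0737)
```

```text
tcp [ 0.6351 -0.2019  0.4221] yaw -85.4 tilt 0.11 j [ -4.  26.   8.   0. -73.  98.] F [-2.8  1.8  6. ] w 75.8 gf 29.99774157302454 t 44.05
units [ 1.2534 -0.0433  0.107 ] turn 0.02 | n 2 per row [ 0.6267 -0.0217  0.0535] 0.009
side 0.74 iou,tilt,gx,gz [(np.float64(0.896), np.float64(24.0), np.float64(-0.01), np.float64(0.074)), (np.float64(0.891), np.float64(20.0), np.float64(-0.01), np.float64(0.074)), (np.float64(0.844), np.float64(28.0), np.float64(-0.01), np.float64(0.074)), (np.float64(0.836), np.float64(32.0), np.float64(0.0), np.float64(0.074)), (np.float64(0.834), np.float64(28.0), np.float64(0.0), np.float64(0.074)), (np.float64(0.826), np.float64(16.0), np.float64(-0.01), np.float64(0.074))]
```

Emit:
{"name": "jog_arm", "arguments": {
  "increments": [
    [0.4, 0.03, -0.1, 0],
    [0.4, 0.03, -0.1, 0],
    [0, 0, -0.7, 0],
    [0, 0, -0.7, 0],
    [-0.2, -0.6, 0, 0],
    [-0.2, -1, 0, 0],
    [-0.2, -1, 0, 0],
    [-0.2, -1, 0, 0],
    [-0.2, -1, 0, 0],
    [-0.2, -1, 0, 0]
  ]
}}

```text
time_s: 45.15
tcp_pos: [0.6172, -0.0909, 0.4506]
ee_rot: [[0.997, 0.079, -0.001], [0.079, -0.997, 0.001], [-0.001, -0.001, -1.0]]
wrist_force: [0.3, 0.8, -3.5]
gripper_width: 0.871
gripper_force: 30.0
```

Emit:
{"name": "jog_arm", "arguments": {
  "increments": [
    [-0.2, -1, 0, 0],
    [-0.2, -1, 0, 0],
    [-0.2, -1, 0, 0],
    [-0.2, -1, 0, 0],
    [-0.2, -1, 0, 0],
    [-0.2, -1, 0, 0],
    [-0.2, -1, 0, 0],
    [-0.2, -1, 0, 0],
    [-0.2, -1, 0, 0],
    [-0.2, -1, 0, 0]
  ]
}}

```text
time_s: 46.15
tcp_pos: [0.5612, 0.105, 0.4507]
ee_rot: [[0.997, 0.079, -0.001], [0.079, -0.997, 0.001], [-0.001, -0.001, -1.0]]
wrist_force: [0.3, 1.2, -3.5]
gripper_width: 0.871
gripper_force: 30.0
```

Emit:
{"name": "jog_arm", "arguments": {
  "increments": [
    [-0.2, -1, 0, 0],
    [0, -1, 0, 0],
    [0, -1, 0, 0],
    [0, -1, 0, 0],
    [0, -0.5, 0, 0],
    [0, 0, 0, 0]
  ]
}}

```text
time_s: 46.75
tcp_pos: [0.5506, 0.1944, 0.451]
ee_rot: [[0.997, 0.081, -0.001], [0.081, -0.997, 0.0], [-0.001, -0.0, -1.0]]
wrist_force: [0.2, 0.2, -1.8]
gripper_width: 0.873
gripper_force: 30.0
```

Run:
```python
from h import *
go([.535,.2045,.262],94.5); fit("tote_red",gz0=.0737);pose("tote_blue","side");pose("tote_grey","side")
```

```text
tcp [0.5506 0.1944 0.451 ] yaw -85.3 tilt 0.04 j [ 35.  16.  -1.  -0. -72.  59.] F [ 0.2  0.2 -1.8] w 75.9 gf 29.974154618103057 t 46.75
units [-0.7295 -0.5632  9.4492] turn 0.03 | n 10 per row [-0.0729 -0.0563  0.9449] 0.003
side 0.58 iou,tilt,gx,gz [(np.float64(0.871), np.float64(20.0), np.float64(-0.01), np.float64(0.074)), (np.float64(0.868), np.float64(16.0), np.float64(-0.01), np.float64(0.074)), (np.float64(0.857), np.float64(28.0), np.float64(0.0), np.float64(0.074)), (np.float64(0.846), np.float64(24.0), np.float64(0.0), np.float64(0.074)), (np.float64(0.835), np.float64(24.0), np.float64(-0.01), np.float64(0.074)), (np.float64(0.833), np.float64(32.0), np.float64(0.0), np.float64(0.074))]
tote_blue side 0.96 x,y [0.5017 0.3224] yaw 5.6 iou 0.86
tote_grey side 0.8 x,y [0.518  0.0395] yaw -15.5 iou 0.933
```

Emit:
{"name": "jog_arm", "arguments": {
  "increments": [
    [-0.2, -0.2, 0.5, 0],
    [-0.2, -0.2, 1, 0],
    [-0.2, -0.15, 1, 0],
    [-0.15, 0, 1, 0],
    [0, 0, 1, 0],
    [0, 0, 1, 0],
    [0, 0, 1, 0],
    [0, 0, 1, 0],
    [0, 0, 1, 0],
    [0, 0, 0.8, 0]
  ]
}}

```text
time_s: 48.05
tcp_pos: [0.5348, 0.2027, 0.264]
ee_rot: [[0.997, 0.079, -0.002], [0.079, -0.997, -0.001], [-0.002, 0.001, -1.0]]
wrist_force: [-0.1, -0.3, -1.9]
gripper_width: 0.869
gripper_force: 30.0
```

Emit:
{"name": "jog_arm", "arguments": {
  "increments": [
    [0, 0, 0.4, 0],
    [0, 0, 0.3, 0],
    [0, 0, 0.2, 0],
    [0, 0, 0.2, 0],
    [0, 0, 0, 0]
  ]
}}

```text
time_s: 48.55
tcp_pos: [0.5361, 0.2033, 0.2457]
ee_rot: [[0.997, 0.08, 0.003], [0.08, -0.997, 0.001], [0.003, -0.0, -1.0]]
wrist_force: [-0.7, -1.8, 2.4]
gripper_width: 0.87
gripper_force: 30.0
```

Emit:
{"name": "jog_arm", "arguments": {
  "increments": [
    [0, 0, 0.2, 0],
    [0, 0, 0.2, 0],
    [0, 0, 0, 0]
  ]
}}

```text
time_s: 48.85
tcp_pos: [0.5391, 0.2037, 0.2421]
ee_rot: [[0.996, 0.083, 0.014], [0.083, -0.997, 0.003], [0.014, -0.002, -1.0]]
wrist_force: [4.7, -5.0, 16.0]
gripper_width: 0.87
gripper_force: 30.0
```

Run:
```python
from h import *
go([.535,.2045,.24],94.5); fit("tote_red",gz0=.0737)
```

```text
tcp [0.5391 0.2037 0.2421] yaw -85.2 tilt 0.81 j [ 37.  27. -19.   0. -44.  58.] F [ 4.7 -5.  16. ] w 75.7 gf 29.97747542336583 t 48.85
units [-0.2048 -0.0547  0.1002] turn 0.06 | n 1 per row [-0.2048 -0.0547  0.1002] 0.056
side 0.78 iou,tilt,gx,gz [(np.float64(0.774), np.float64(128.0), np.float64(0.02), np.float64(0.044)), (np.float64(0.767), np.float64(24.0), np.float64(0.01), np.float64(0.059)), (np.float64(0.764), np.float64(28.0), np.float64(0.01), np.float64(0.059)), (np.float64(0.758), np.float64(20.0), np.float64(0.0), np.float64(0.059)), (np.float64(0.752), np.float64(32.0), np.float64(0.01), np.float64(0.059)), (np.float64(0.75), np.float64(8.0), np.float64(-0.01), np.float64(0.059))]
```

Emit:
{"name": "jog_arm", "arguments": {
  "increments": [
    [0, 0, -0.2, 0],
    [0, 0, 0, 0]
  ]
}}

```text
time_s: 49.15
tcp_pos: [0.5365, 0.2035, 0.2422]
ee_rot: [[0.997, 0.08, 0.005], [0.08, -0.997, 0.003], [0.006, -0.002, -1.0]]
wrist_force: [2.0, -1.3, 7.6]
gripper_width: 0.869
gripper_force: 30.0
```

Emit:
{"name": "jog_arm", "arguments": {
  "increments": [
    [0, 0, 0, 0],
    [0, 0, 0, 0],
    [0, 0, 0, 0],
    [0, 0, 0, 0],
    [0, 0, 0, 0],
    [0, 0, -0.5, 0],
    [0, 0, -0.5, 0],
    [0, 0, -1, 0],
    [0, 0, -1, 0],
    [0, 0, -1, 0]
  ],
  "grip": 87
}}

```text
time_s: 50.15
tcp_pos: [0.5354, 0.203, 0.3217]
ee_rot: [[0.997, 0.079, 0.001], [0.079, -0.997, 0.001], [0.001, -0.001, -1.0]]
wrist_force: [0.7, 0.1, -0.4]
gripper_width: 0.998
gripper_force: 0.0
```

Emit:
{"name": "jog_arm", "arguments": {
  "increments": [
    [0, 0, -1, 0],
    [0, 0, -1, 0],
    [0, 0, 0, 0]
  ]
}}

```text
time_s: 50.45
tcp_pos: [0.536, 0.2033, 0.3642]
ee_rot: [[0.997, 0.08, 0.007], [0.08, -0.997, 0.004], [0.008, -0.004, -1.0]]
wrist_force: [-0.2, 1.1, 0.5]
gripper_width: 1.002
gripper_force: 0.0
```

Run:
```python
from h import *
for n in("red","blue","grey"): pose("tote_"+n,"side")
a=eyes.capture("side");q=blob(a,(8,60,100),(20,170,255),(162,285,200,335)); print(q[:2])
go([.502,.3215,.35],95.5)
```

```text
tote_red side 0.84 x,y [0.5613 0.207 ] yaw 2.9 iou 0.812
tote_blue side 0.56 x,y [0.5006 0.3222] yaw 5.8 iou 0.878
tote_grey side 0.79 x,y [0.5177 0.04  ] yaw -14.8 iou 0.937
(array([179.8   , 309.8321]), 560)
tcp [0.5352 0.203  0.3588] yaw -85.5 tilt 0.11 j [ 37.  19. -11.  -0. -60.  58.] F [-0.3  0.9 -0.2] w 87.0 gf 0.0 t 50.8
units [-1.1845 -6.0389  0.4381] turn -0.21 | n 7 per row [-0.1692 -0.8627  0.0626] -0.03
```

Emit:
{"name": "jog_arm", "arguments": {
  "increments": [
    [-0.16, -0.87, 0, -0.03],
    [-0.16, -0.87, 0, -0.03],
    [-0.16, -0.87, 0, -0.03],
    [-0.16, -0.87, 0, -0.03],
    [-0.16, -0.87, 0, -0.03],
    [-0.16, -0.87, 0, -0.03],
    [-0.16, -0.85, 0, -0.03],
    [0, 0, 0.6, 0],
    [0, 0, 0.6, 0],
    [0, 0, 0, 0]
  ]
}}

```text
time_s: 51.8
tcp_pos: [0.5019, 0.3213, 0.3329]
ee_rot: [[0.995, 0.095, -0.005], [0.095, -0.995, -0.004], [-0.005, 0.003, -1.0]]
wrist_force: [-0.9, -0.3, -1.1]
gripper_width: 0.996
gripper_force: 0.0
```

Run:
```python
from h import *
go([.503,.3218,.242],95.5)
```

```text
tcp [0.5019 0.3213 0.3329] yaw -84.5 tilt 0.34 j [ 48.  23.  -9.  -0. -58.  47.] F [-0.9 -0.3 -1.1] w 86.7 gf 0.0 t 51.8
units [ 0.0771 -0.0345  4.5427] turn -0.01 | n 5 per row [ 0.0154 -0.0069  0.9085] -0.002
```

Emit:
{"name": "jog_arm", "arguments": {
  "increments": [
    [0.04, 0, 0.6, 0],
    [0, 0, 0.6, 0],
    [0, 0, 0.6, 0],
    [0, 0, 0.6, 0],
    [0, 0, 0.6, 0],
    [0, 0, 0.6, 0],
    [0, 0, 0.6, 0],
    [0, 0, 0.4, 0],
    [0, 0, 0, 0]
  ]
}}

```text
time_s: 52.7
tcp_pos: [0.503, 0.3219, 0.2422]
ee_rot: [[0.995, 0.096, -0.002], [0.096, -0.995, -0.002], [-0.002, 0.002, -1.0]]
wrist_force: [-0.2, 0.2, 0.0]
gripper_width: 0.999
gripper_force: 0.0
```

Run:
```python
from h import *
go([.503,.3218,.242],95.5)
```

```text
tcp [0.503  0.3219 0.2422] yaw -84.5 tilt 0.16 j [ 48.  29. -15.  -0. -47.  47.] F [-0.2  0.2  0. ] w 86.9 gf 0.0 t 52.7
units [-0.0026  0.0044  0.0082] turn 0.0 | n 1 per row [-0.0026  0.0044  0.0082] 0.001
```

Emit:
{"name": "jog_arm", "arguments": {
  "increments": [
    [0, 0, 0, 0],
    [0, 0, 0, 0],
    [0, 0, 0, 0],
    [0, 0, 0, 0],
    [0, 0, 0, 0],
    [0, 0, -0.3, 0],
    [0, 0, -0.6, 0],
    [0, 0, -0.9, 0],
    [0, 0, -1, 0],
    [0, 0, -1, 0]
  ],
  "grip": 60
}}

```text
time_s: 53.7
tcp_pos: [0.503, 0.3218, 0.3205]
ee_rot: [[0.995, 0.096, -0.001], [0.096, -0.995, -0.001], [-0.001, 0.001, -1.0]]
wrist_force: [0.5, 0.4, -3.8]
gripper_width: 0.875
gripper_force: 29.8
```

Emit:
{"name": "jog_arm", "arguments": {
  "increments": [
    [0, 0, -1, 0],
    [0, 0, -1, 0],
    [0, 0, -1, 0],
    [0, 0, -1, 0],
    [0, 0, -1, 0],
    [0, 0, -1, 0],
    [0, 0, -0.6, 0],
    [0, 0, -0.3, 0],
    [0, 0, 0, 0]
  ]
}}

```text
time_s: 54.6
tcp_pos: [0.5032, 0.322, 0.4581]
ee_rot: [[0.995, 0.096, 0.0], [0.096, -0.995, 0.001], [0.0, -0.001, -1.0]]
wrist_force: [0.1, 0.7, -3.9]
gripper_width: 0.873
gripper_force: 29.8
```

Run:
```python
from h import *
go([.549,-.199,.456],95.5); fit("tote_blue")
```

```text
tcp [0.5032 0.322  0.4581] yaw -84.5 tilt 0.04 j [ 48.  18.   1.  -0. -74.  47.] F [ 0.1  0.7 -3.9] w 76.0 gf 29.82801839494961 t 54.6
units [-0.2191 26.15    0.0897] turn 0.0 | n 27 per row [-0.0081  0.9685  0.0033] 0.0
side 0.88 iou,tilt,gx,gz [(np.float64(0.806), np.float64(8.0), np.float64(0.01), np.float64(0.074)), (np.float64(0.804), np.float64(4.0), np.float64(0.01), np.float64(0.074)), (np.float64(0.785), np.float64(12.0), np.float64(0.01), np.float64(0.074)), (np.float64(0.779), np.float64(0.0), np.float64(0.01), np.float64(0.074)), (np.float64(0.749), np.float64(-4.0), np.float64(0.0), np.float64(0.074)), (np.float64(0.745), np.float64(0.0), np.float64(0.0), np.float64(0.074))]
```

Emit:
{"name": "jog_arm", "arguments": {
  "increments": [
    [0, 0.3, 0, 0],
    [0, 0.6, 0, 0],
    [0, 0.9, 0, 0],
    [0, 1, 0, 0],
    [0, 1, 0, 0],
    [0, 1, 0, 0],
    [0, 1, 0, 0],
    [0, 1, 0, 0],
    [0, 1, 0, 0],
    [0, 1, 0, 0]
  ]
}}

```text
time_s: 55.7
tcp_pos: [0.52, 0.1445, 0.4581]
ee_rot: [[0.995, 0.095, 0.0], [0.095, -0.995, 0.0], [0.0, -0.0, -1.0]]
wrist_force: [0.3, -0.0, -4.7]
gripper_width: 0.873
gripper_force: 29.8
```

Emit:
{"name": "jog_arm", "arguments": {
  "increments": [
    [0, 1, 0, 0],
    [0, 1, 0, 0],
    [0, 1, 0, 0],
    [0, 1, 0, 0],
    [0, 1, 0, 0],
    [0, 1, 0, 0],
    [0, 1, 0, 0],
    [0, 1, 0, 0],
    [0, 1, 0, 0],
    [0, 1, 0, 0]
  ]
}}

```text
time_s: 56.7
tcp_pos: [0.5386, -0.0544, 0.4581]
ee_rot: [[0.995, 0.095, 0.0], [0.095, -0.995, -0.0], [0.0, 0.0, -1.0]]
wrist_force: [-0.0, -0.8, -4.0]
gripper_width: 0.875
gripper_force: 29.8
```

Emit:
{"name": "jog_arm", "arguments": {
  "increments": [
    [0, 1, 0, 0],
    [0, 1, 0, 0],
    [0, 1, 0, 0],
    [0, 1, 0, 0],
    [0, 1, 0, 0],
    [0, 0.8, 0, 0],
    [0, 0.4, 0, 0],
    [0, 0.1, 0, 0],
    [0, 0, 0, 0],
    [0, 0, 0, 0]
  ]
}}

```text
time_s: 57.7
tcp_pos: [0.5515, -0.177, 0.4578]
ee_rot: [[0.995, 0.097, -0.0], [0.097, -0.995, 0.0], [0.0, -0.0, -1.0]]
wrist_force: [0.1, 0.2, -4.9]
gripper_width: 0.876
gripper_force: 29.8
```

Run:
```python
from h import *
go([.549,-.199,.402],95.5); fit("tote_blue")
```

```text
tcp [ 0.5515 -0.177   0.4578] yaw -84.4 tilt 0.02 j [ -2.  16.  -1.  -0. -73.  97.] F [ 0.1  0.2 -4.9] w 76.2 gf 29.82805982702061 t 57.7
units [-0.2299  1.0817  2.7874] turn 0.01 | n 3 per row [-0.0766  0.3606  0.9291] 0.004
side 0.94 iou,tilt,gx,gz [(np.float64(0.84), np.float64(0.0), np.float64(0.0), np.float64(0.074)), (np.float64(0.828), np.float64(-4.0), np.float64(0.0), np.float64(0.074)), (np.float64(0.813), np.float64(8.0), np.float64(0.01), np.float64(0.074)), (np.float64(0.812), np.float64(4.0), np.float64(0.01), np.float64(0.074)), (np.float64(0.799), np.float64(4.0), np.float64(0.0), np.float64(0.074)), (np.float64(0.793), np.float64(0.0), np.float64(0.01), np.float64(0.074))]
```

Emit:
{"name": "jog_arm", "arguments": {
  "increments": [
    [-0.1, 0.5, 0, 0],
    [-0.1, 0.43, 0, 0],
    [0, 0, 0.5, 0],
    [0, 0, 0.5, 0],
    [0, 0, 0.5, 0],
    [0, 0, 0.5, 0],
    [0, 0, 0.4, 0],
    [0, 0, 0.35, 0],
    [0, 0, 0, 0]
  ]
}}

```text
time_s: 58.7
tcp_pos: [0.5519, -0.1973, 0.4055]
ee_rot: [[0.995, 0.098, 0.013], [0.098, -0.995, -0.005], [0.012, 0.007, -1.0]]
wrist_force: [8.1, -6.0, -2.3]
gripper_width: 0.87
gripper_force: 29.9
```

Emit:
{"name": "jog_arm", "arguments": {
  "increments": [
    [-0.3, 0, 0, 0],
    [-0.3, 0, 0, 0],
    [-0.3, 0, 0, 0],
    [-0.3, 0, 0, 0],
    [-0.3, 0, 0, 0],
    [-0.3, 0, 0, 0],
    [0, 0, 0, 0]
  ]
}}

```text
time_s: 59.4
tcp_pos: [0.5197, -0.2007, 0.4134]
ee_rot: [[0.994, 0.1, 0.037], [0.101, -0.995, -0.01], [0.036, 0.013, -0.999]]
wrist_force: [12.3, -1.5, 16.4]
gripper_width: 0.876
gripper_force: 30.0
```

Emit:
{"name": "jog_arm", "arguments": {
  "increments": [
    [-0.4, 0, -0.05, 0],
    [-0.4, 0, -0.05, 0],
    [-0.4, 0, -0.05, 0],
    [-0.4, 0, 0, 0],
    [0, 0, 0, 0]
  ]
}}

```text
time_s: 59.9
tcp_pos: [0.4836, -0.2042, 0.4118]
ee_rot: [[0.995, 0.097, 0.017], [0.098, -0.995, -0.007], [0.016, 0.008, -1.0]]
wrist_force: [3.0, -4.2, 7.6]
gripper_width: 0.87
gripper_force: 30.0
```

Run:
```python
from h import *
go([.448,-.199,.409],95.5); fit("tote_blue")
```

```text
tcp [ 0.4836 -0.2042  0.4118] yaw -84.4 tilt 1.03 j [ -5.  12. -13.   0. -64. 101.] F [ 3.  -4.2  7.6] w 75.7 gf 30.015976137292455 t 59.9
units [-1.7485 -0.4319  0.1065] turn 0.02 | n 2 per row [-0.8743 -0.216   0.0533] 0.01
side 0.93 iou,tilt,gx,gz [(np.float64(0.817), np.float64(36.0), np.float64(-0.02), np.float64(0.074)), (np.float64(0.815), np.float64(32.0), np.float64(-0.02), np.float64(0.074)), (np.float64(0.761), np.float64(28.0), np.float64(-0.02), np.float64(0.074)), (np.float64(0.758), np.float64(40.0), np.float64(-0.02), np.float64(0.074)), (np.float64(0.732), np.float64(36.0), np.float64(-0.02), np.float64(0.089)), (np.float64(0.73), np.float64(44.0), np.float64(-0.01), np.float64(0.074))]
```

Emit:
{"name": "jog_arm", "arguments": {
  "increments": [
    [-0.4, 0, -0.05, 0],
    [-0.4, 0, -0.05, 0],
    [-0.4, 0, -0.05, 0],
    [-0.4, 0, -0.05, 0],
    [-0.2, 0, 0, 0],
    [0, 0, 0, 0]
  ]
}}

```text
time_s: 60.6
tcp_pos: [0.4458, -0.2065, 0.4106]
ee_rot: [[0.995, 0.096, 0.002], [0.096, -0.995, -0.001], [0.002, 0.001, -1.0]]
wrist_force: [3.9, -1.1, 0.9]
gripper_width: 0.869
gripper_force: 30.0
```

Emit:
{"name": "jog_arm", "arguments": {
  "increments": [
    [0.2, 0, -0.2, 0],
    [0.3, 0, -0.2, 0],
    [0.3, 0, -0.2, 0],
    [0.5, 0, -0.3, 0],
    [0.7, 0, -0.1, 0],
    [0.4, 0, 0, 0],
    [0, 0, -1, 0],
    [0, 0, 1, 0],
    [0, 0, 0, 0],
    [0, 0, 0, 0]
  ]
}}

```text
time_s: 61.6
tcp_pos: [0.4937, -0.2018, 0.4292]
ee_rot: [[0.995, 0.096, -0.003], [0.096, -0.995, 0.0], [-0.003, -0.0, -1.0]]
wrist_force: [-0.2, -0.4, -2.4]
gripper_width: 0.871
gripper_force: 30.0
```

Run:
```python
from h import *
go([.448,-.199,.409],95.5); fit("tote_blue"); brass('b5')
F=[];
for _ in range(8): eyes.capture("side"); F.append(np.r_[sense()['wrist_force'],sense()['moment']])
print(np.mean(F,0))
for n in("b4_side","b5_side"):
    s=cv2.imread(f'pics/{n}.png')[176:226,284:320].astype(int); print(n, (s[:,:,2]-s[:,:,0]).max(1))
```

```text
tcp [ 0.4937 -0.2018  0.4292] yaw -84.5 tilt 0.15 j [ -5.  12. -10.   0. -68. 100.] F [-0.2 -0.4 -2.4] w 75.7 gf 29.979020453465637 t 61.6
units [-2.2566 -0.3569  1.0141] turn 0.0 | n 3 per row [-0.7522 -0.119   0.338 ] 0.001
side 0.68 iou,tilt,gx,gz [(np.float64(0.884), np.float64(56.0), np.float64(-0.02), np.float64(0.089)), (np.float64(0.878), np.float64(52.0), np.float64(-0.02), np.float64(0.089)), (np.float64(0.869), np.float64(60.0), np.float64(-0.01), np.float64(0.089)), (np.float64(0.857), np.float64(64.0), np.float64(-0.01), np.float64(0.089)), (np.float64(0.851), np.float64(60.0), np.float64(-0.02), np.float64(0.089)), (np.float64(0.806), np.float64(56.0), np.float64(-0.01), np.float64(0.089))]
side [([148, 206], 2742), ([147, 243], 24), ([129, 244], 12), ([144, 254], 33), ([162, 257], 108)]
top [([264, 60], 9), ([274, 70], 23), ([258, 72], 15), ([264, 81], 39), ([281, 80], 10), ([231, 87], 9), ([271, 89], 92), ([276, 94], 28), ([211, 93], 8), ([222, 92], 8), ([225, 101], 60), ([219, 118], 94)]
[-0.0541  0.0002 -2.6902 -0.1209  0.2888  0.0172]
b4_side [ 6  6  7  5  5  5 14 39 51 67 80 84 85 85 84 85 83 82 80 81 82 82 83 83
 68 32 21 23 28 32 29 34 36 35 30 26 23 22 21 16 10  9  9  7  6  7  5  5
  4  4]
b5_side [ 6  7  6  5  4  5 13 37 51 69 80 84 84 85 86 84 86 81 81 81 82 81 85 81
 70 33 28 33 29 25 31 34 31 27 25 24 24 23 21 17 10  8  8  8  7  6  5  5
  5  4]
```

Emit:
{"name": "jog_arm", "arguments": {
  "increments": [
    [0, 0, -1, 0],
    [0, 0, 1, 0],
    [0, 0, -1, 0],
    [0, 0, 1, 0],
    [0, 0, 0, 0],
    [0, 0, 0, 0],
    [0, 0, 0, 0]
  ]
}}

```text
time_s: 62.9
tcp_pos: [0.4938, -0.2019, 0.4302]
ee_rot: [[0.995, 0.096, 0.001], [0.096, -0.995, -0.0], [0.001, 0.0, -1.0]]
wrist_force: [-0.2, 1.1, -2.0]
gripper_width: 0.868
gripper_force: 30.0
```

Run:
```python
from h import *
F=[];
for _ in range(10): a=eyes.capture("side"); F.append(np.r_[sense()['wrist_force'],sense()['moment']])
print(np.mean(F,0)); s=a[176:226,284:320].astype(int); print((s[:,:,2]-s[:,:,0]).max(1)[24:42]); go([.57,-.2,.411])
```

```text
[-0.1917  0.0917 -2.5255 -0.1221  0.2884  0.0085]
[71 32 28 34 25 24 28 29 30 27 25 23 25 24 23 17 10  8]
tcp [ 0.4936 -0.2018  0.4298] yaw -84.5 tilt 0.01 j [ -5.  12. -10.   0. -68. 100.] F [-0.1  1.3 -1.8] w 75.6 gf 29.995920916733212 t 63.4
units [3.8103 0.2763 0.9405] turn 0 | n 4 per row [0.9526 0.0691 0.2351] 0.0
```

Consistent with empty (≈2.5 N). Untip on the far rim as before.

Emit:
{"name": "jog_arm", "arguments": {
  "increments": [
    [0.5, 0.04, 0.2, 0],
    [0.8, 0.06, 0.3, 0],
    [0.8, 0.06, 0.25, 0],
    [0.8, 0.06, 0.2, 0],
    [0.5, 0.04, 0, 0],
    [0.4, 0.03, 0, 0],
    [0.4, 0.03, 0, 0],
    [0.4, 0.03, 0, 0],
    [0.4, 0.03, 0, 0],
    [0, 0, 0, 0]
  ]
}}

```text
time_s: 64.4
tcp_pos: [0.5938, -0.1992, 0.4146]
ee_rot: [[0.995, 0.097, 0.001], [0.097, -0.995, -0.001], [0.001, 0.001, -1.0]]
wrist_force: [-6.0, 4.3, 9.4]
gripper_width: 0.868
gripper_force: 30.0
```

Emit:
{"name": "jog_arm", "arguments": {
  "increments": [
    [0.4, 0.03, -0.1, 0],
    [0.4, 0.03, -0.1, 0],
    [0.4, 0.03, -0.1, 0],
    [0.4, 0.03, -0.1, 0],
    [0.4, 0.03, -0.1, 0],
    [0.4, 0.03, -0.1, 0],
    [0.4, 0.03, -0.1, 0],
    [0, 0, -0.7, 0],
    [0, 0, -0.7, 0],
    [0, 0, 0, 0]
  ]
}}

```text
time_s: 65.4
tcp_pos: [0.6504, -0.1987, 0.4556]
ee_rot: [[0.995, 0.096, 0.006], [0.096, -0.995, -0.001], [0.006, 0.002, -1.0]]
wrist_force: [0.5, -0.2, -2.1]
gripper_width: 0.873
gripper_force: 30.0
```

Run:
```python
from h import *
fit("tote_blue"); go([.49,.322,.45],95.5)
```

```text
side 0.8 iou,tilt,gx,gz [(np.float64(0.92), np.float64(16.0), np.float64(-0.01), np.float64(0.074)), (np.float64(0.897), np.float64(20.0), np.float64(-0.01), np.float64(0.074)), (np.float64(0.858), np.float64(24.0), np.float64(0.0), np.float64(0.074)), (np.float64(0.85), np.float64(12.0), np.float64(-0.01), np.float64(0.074)), (np.float64(0.843), np.float64(28.0), np.float64(0.0), np.float64(0.074)), (np.float64(0.837), np.float64(20.0), np.float64(0.0), np.float64(0.074))]
tcp [ 0.65   -0.1985  0.4527] yaw -84.5 tilt 0.05 j [ -3.  26.  14.  -0. -78.  99.] F [-0.  -0.  -3.1] w 75.8 gf 29.9715446960181 t 65.5
units [ -5.4665 -26.6726   0.1454] turn 0.0 | n 27 per row [-0.2025 -0.9879  0.0054] 0.0
```

Emit:
{"name": "jog_arm", "arguments": {
  "increments": [
    [-0.1, -0.5, 0, 0],
    [-0.2, -1, 0, 0],
    [-0.2, -1, 0, 0],
    [-0.2, -1, 0, 0],
    [-0.2, -1, 0, 0],
    [-0.2, -1, 0, 0],
    [-0.2, -1, 0, 0],
    [-0.2, -1, 0, 0],
    [-0.2, -1, 0, 0],
    [-0.2, -1, 0, 0]
  ]
}}

```text
time_s: 66.5
tcp_pos: [0.5931, -0.0118, 0.4519]
ee_rot: [[0.995, 0.096, -0.002], [0.096, -0.995, 0.0], [-0.002, -0.0, -1.0]]
wrist_force: [-0.9, -0.5, -2.8]
gripper_width: 0.872
gripper_force: 30.0
```

Emit:
{"name": "jog_arm", "arguments": {
  "increments": [
    [-0.2, -1, 0, 0],
    [-0.2, -1, 0, 0],
    [-0.2, -1, 0, 0],
    [-0.2, -1, 0, 0],
    [-0.2, -1, 0, 0],
    [-0.2, -1, 0, 0],
    [-0.2, -1, 0, 0],
    [-0.2, -1, 0, 0],
    [-0.2, -1, 0, 0],
    [-0.2, -1, 0, 0]
  ]
}}

```text
time_s: 67.5
tcp_pos: [0.5339, 0.1831, 0.452]
ee_rot: [[0.995, 0.096, -0.001], [0.096, -0.995, -0.0], [-0.001, 0.0, -1.0]]
wrist_force: [-0.3, -0.4, -2.2]
gripper_width: 0.872
gripper_force: 30.0
```

Emit:
{"name": "jog_arm", "arguments": {
  "increments": [
    [-0.2, -1, 0, 0],
    [-0.2, -1, 0, 0],
    [-0.2, -1, 0, 0],
    [-0.2, -1, 0, 0],
    [-0.2, -1, 0, 0],
    [-0.2, -1, 0, 0],
    [-0.2, -0.6, 0, 0],
    [0, 0, 0, 0],
    [0, 0, 0, 0]
  ]
}}

```text
time_s: 68.4
tcp_pos: [0.494, 0.3107, 0.4524]
ee_rot: [[0.995, 0.097, -0.001], [0.097, -0.995, -0.001], [-0.001, 0.001, -1.0]]
wrist_force: [-0.7, -0.3, -2.8]
gripper_width: 0.871
gripper_force: 30.0
```

Run:
```python
from h import *
go([.49,.322,.26],95.5); pose("tote_red","side")
```

```text
tcp [0.494  0.3107 0.4524] yaw -84.5 tilt 0.06 j [ 48.  16.  -1.   0. -73.  47.] F [-0.7 -0.3 -2.8] w 75.8 gf 29.971772362478077 t 68.4
units [-0.1393 -0.5879  9.6217] turn 0.01 | n 10 per row [-0.0139 -0.0588  0.9622] 0.001
tote_red side 0.76 x,y [0.5608 0.2076] yaw 3.0 iou 0.77
```

Emit:
{"name": "jog_arm", "arguments": {
  "increments": [
    [-0.05, -0.3, 0.5, 0],
    [-0.05, -0.3, 1, 0],
    [0, 0, 1, 0],
    [0, 0, 1, 0],
    [0, 0, 1, 0],
    [0, 0, 1, 0],
    [0, 0, 1, 0],
    [0, 0, 1, 0],
    [0, 0, 1, 0],
    [0, 0, 0.8, 0]
  ]
}}

```text
time_s: 69.5
tcp_pos: [0.4911, 0.322, 0.2648]
ee_rot: [[0.995, 0.095, -0.001], [0.095, -0.995, -0.001], [-0.001, 0.001, -1.0]]
wrist_force: [-0.9, 1.0, -3.1]
gripper_width: 0.87
gripper_force: 30.0
```

Emit:
{"name": "jog_arm", "arguments": {
  "increments": [
    [0, 0, 0.4, 0],
    [0, 0, 0.3, 0],
    [0, 0, 0.2, 0],
    [0, 0, 0.2, 0],
    [0, 0, 0, 0]
  ]
}}

```text
time_s: 70.0
tcp_pos: [0.4925, 0.3229, 0.248]
ee_rot: [[0.995, 0.097, 0.005], [0.097, -0.995, 0.001], [0.005, -0.001, -1.0]]
wrist_force: [1.1, -3.8, 6.2]
gripper_width: 0.875
gripper_force: 30.0
```

Run:
```python
from h import *
go([.49,.322,.242],95.5)
```

```text
tcp [0.4925 0.3229 0.248 ] yaw -84.4 tilt 0.28 j [ 49.  27. -16.   0. -46.  46.] F [ 1.1 -3.8  6.2] w 76.1 gf 29.977204855531454 t 70.0
units [-0.1322  0.031   0.2983] turn 0.02 | n 1 per row [-0.1322  0.031   0.2983] 0.02
```

Contact; press slightly more, release, rise and swing the arm out of the view (toward the robot's right).

Emit:
{"name": "jog_arm", "arguments": {
  "increments": [
    [0, 0, 0.2, 0],
    [0, 0, 0.1, 0],
    [0, 0, -0.2, 0],
    [0, 0, 0, 0]
  ]
}}

```text
time_s: 70.4
tcp_pos: [0.4924, 0.3232, 0.2456]
ee_rot: [[0.995, 0.097, 0.005], [0.097, -0.995, 0.004], [0.006, -0.003, -1.0]]
wrist_force: [1.6, -1.2, 8.0]
gripper_width: 0.868
gripper_force: 30.0
```

Emit:
{"name": "jog_arm", "arguments": {
  "increments": [
    [0, 0, 0, 0],
    [0, 0, 0, 0],
    [0, 0, 0, 0],
    [0, 0, 0, 0],
    [0, 0, 0, 0],
    [0, 0, -0.5, 0],
    [0, 0, -0.5, 0],
    [0, 0, -1, 0],
    [0, 0, -1, 0],
    [0, 0, -1, 0]
  ],
  "grip": 87
}}

```text
time_s: 71.4
tcp_pos: [0.4913, 0.3226, 0.3247]
ee_rot: [[0.995, 0.096, 0.001], [0.096, -0.995, 0.001], [0.001, -0.001, -1.0]]
wrist_force: [1.2, -0.3, -0.2]
gripper_width: 1.004
gripper_force: 0.0
```

Emit:
{"name": "jog_arm", "arguments": {
  "increments": [
    [0, 0, -1, 0],
    [0, 0, -1, 0],
    [0, 0, -1, 0],
    [-1, 0, -1, 0],
    [-1, 0, -1, 0],
    [-1, 0, 0, 0],
    [-1, 0, 0, 0],
    [-1, 0, 0, 0],
    [-1, 0, 0, 0],
    [0, 0, 0, 0]
  ]
}}

```text
time_s: 72.4
tcp_pos: [0.3701, 0.3103, 0.4243]
ee_rot: [[0.995, 0.098, 0.001], [0.098, -0.995, 0.002], [0.001, -0.002, -1.0]]
wrist_force: [0.2, 1.0, 0.4]
gripper_width: 0.999
gripper_force: 0.0
```

Emit:
{"name": "jog_arm", "arguments": {
  "increments": [
    [-1, 0, 0, 0],
    [-1, 0, 0, 0],
    [-1, 0, 0, 0],
    [-1, 0, 0, 0],
    [-1, 0, 0, 0],
    [-1, 0, 0, 0],
    [0, 0, 0, 0]
  ]
}}

```text
time_s: 73.1
tcp_pos: [0.2515, 0.2991, 0.4237]
ee_rot: [[0.995, 0.098, 0.0], [0.098, -0.995, 0.002], [0.001, -0.002, -1.0]]
wrist_force: [-0.5, -0.7, 0.4]
gripper_width: 1.002
gripper_force: 0.0
```

Run:
```python
from h import *
go([.3,.322,.45],95.5)
for n in("blue","red","grey"): pose("tote_"+n,"side"); pose("tote_"+n,"top")
brass('f')
a=cv2.imread('pics/f_side.png');b=cv2.imread('pics/f_top.png')
l=cv2.resize(b[130:260,115:440],(800,320),interpolation=3)
rr=np.hstack([cv2.resize(a[130:250,240:370],(303,280),interpolation=3),cv2.resize(a[220:370,125:330],(497,280),interpolation=3)])
cv2.imwrite('pics/final.png',np.vstack([l,rr[:, :800]]))
```

```text
tcp [0.2515 0.2991 0.4237] yaw -84.4 tilt 0.12 j [ 74.  -3. -27.  -0. -65.  22.] F [-0.5 -0.7  0.4] w 87.2 gf 0.0 t 73.1
units [ 2.5279 -0.9036 -1.311 ] turn 0.03 | n 3 per row [ 0.8426 -0.3012 -0.437 ] 0.01
tote_blue side 0.78 x,y [0.5166 0.3258] yaw 3.6 iou 0.956
tote_blue top 0.79 x,y [0.5189 0.3278] yaw 5.8 iou 0.938
tote_red side 0.88 x,y [0.5622 0.2044] yaw 3.0 iou 0.828
tote_red top 0.64 x,y [0.5637 0.2066] yaw 4.2 iou 0.888
none
tote_grey top 0.86 x,y [0.5209 0.0367] yaw -13.4 iou 0.916
side [([148, 206], 2754), ([162, 257], 103)]
top [([254, 73], 4143), ([254, 35], 48), ([232, 38], 26), ([248, 48], 28), ([258, 45], 11), ([213, 50], 35), ([220, 64], 7), ([219, 118], 95), ([359, 186], 309), ([419, 177], 26)]
```

View pics/final.png

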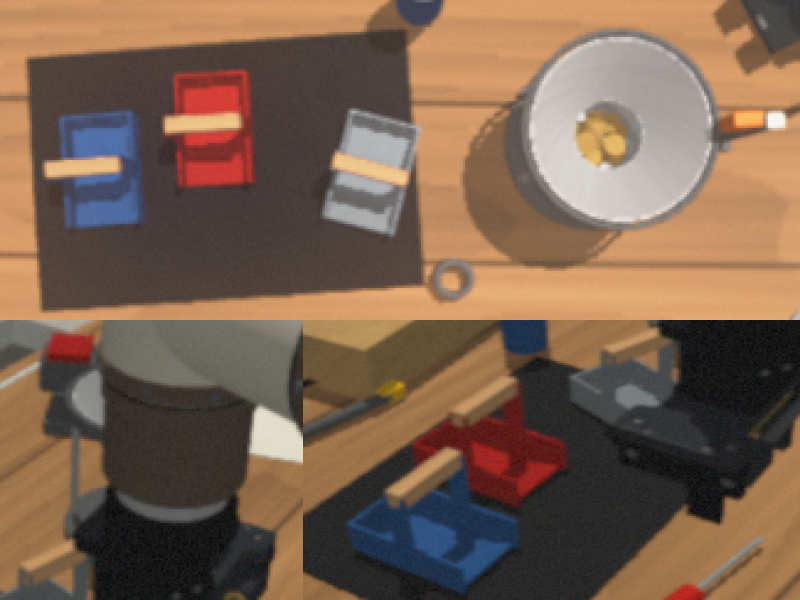

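Run:
```python
from h import *
b=cv2.imread('pics/f_top.png'); g=b.max(2)
for r_ in(155,165,178,190,200,215,235): 
    row=g[r_,270:295].astype(int); k=270+np.argmax(np.diff(row)>15); p=onz("top",(k+.5,r_),.004); print(r_,k,p)
t=np.radians(-13.4)
for x,y in((.0585,-.038),(-.057,-.038)): print(.5209+x*np.cos(t)-y*np.sin(t),.0367+x*np.sin(t)+y*np.cos(t))
s=b[165:205,340:380].astype(int); print('lug/mark',blob(b,(5,150,190),(18,255,255),(395,165,430,195))[0],blob(b,(0,0,170),(180,60,255),(422,168,440,190))[0])
```

```text
155 279 [0.6431 0.0032 0.004 ]
165 280 [0.6162 0.0001 0.004 ]
178 281 [ 0.5814 -0.003   0.004 ]
190 281 [ 0.5493 -0.0035  0.004 ]
200 283 [ 0.5227 -0.0092  0.004 ]
215 270 [0.4824 0.0248 0.004 ]
235 285 [ 0.4299 -0.0157  0.004 ]
0.5690009685424717 -0.01382273572636527
0.45664535460928646 0.012944147127209898
lug/mark [418.5897 177.9615] [429.5192 178.3846]
```

Emit:
{"name": "jog_arm", "arguments": {
  "increments": [
    [0, 0, 0, 0.83],
    [0, 0, 0, 0.83],
    [0, 0, 0, 0.83],
    [0, 0, 0, 0.83],
    [0, 0, 0, 0.83],
    [0, 0, 0, 0]
  ]
}}

```text
time_s: 74.4
tcp_pos: [0.2523, 0.2995, 0.4228]
ee_rot: [[0.972, -0.233, 0.0], [-0.233, -0.972, 0.0], [0.0, -0.0, -1.0]]
wrist_force: [0.3, 0.6, 0.2]
gripper_width: 0.999
gripper_force: 0.0
```

Run:
```python
from h import *
b=cv2.imread('pics/f_top.png'); t=blob(b,(8,60,150),(20,170,255),(245,188,285,210)); print(t[:2],onz("top",t[0],.12))
W=np.array([onz("top",p,.12)[:2] for p in t[2]]); W-=W.mean(0); print(np.linalg.svd(W)[2][0])
go([.521,.037,.38],76.6)
```

```text
(array([266.4832, 198.2941]), 238) [0.5203 0.0348 0.12  ]
[0.1532 0.9882]
tcp [0.2523 0.2995 0.4228] yaw -103.5 tilt 0.0 j [ 74.  -3. -27.   0. -65.   3.] F [0.3 0.6 0.2] w 86.9 gf 0.0 t 74.4
units [16.1261  9.6285  2.1387] turn -0.02 | n 17 per row [0.9486 0.5664 0.1258] -0.001
```

Emit:
{"name": "jog_arm", "arguments": {
  "increments": [
    [0.95, 0.57, 0, 0],
    [0.95, 0.57, 0, 0],
    [0.95, 0.57, 0, 0],
    [0.95, 0.57, 0, 0],
    [0.95, 0.57, 0, 0],
    [0.95, 0.57, 0, 0],
    [0.95, 0.57, 0, 0],
    [0.95, 0.57, 0, 0],
    [0.95, 0.57, 0, 0],
    [0.95, 0.57, 0, 0]
  ]
}}

```text
time_s: 75.4
tcp_pos: [0.4111, 0.1436, 0.4228]
ee_rot: [[0.973, -0.232, 0.0], [-0.232, -0.973, 0.0], [0.0, -0.0, -1.0]]
wrist_force: [0.5, 0.0, 0.4]
gripper_width: 1.002
gripper_force: 0.0
```

Emit:
{"name": "jog_arm", "arguments": {
  "increments": [
    [0.95, 0.57, 0, 0],
    [0.95, 0.57, 0, 0],
    [0.95, 0.57, 0, 0],
    [0.95, 0.57, 0, 0],
    [0.95, 0.57, 0, 0],
    [0.95, 0.57, 0, 0],
    [0.95, 0.57, 0.5, -0.15],
    [0, 0, 1, -0.15],
    [0, 0, 1, 0],
    [0, 0, 0, 0]
  ]
}}

```text
time_s: 76.4
tcp_pos: [0.5205, 0.0353, 0.3698]
ee_rot: [[0.978, -0.21, -0.007], [-0.21, -0.978, -0.002], [-0.006, 0.003, -1.0]]
wrist_force: [0.0, -0.5, -0.2]
gripper_width: 1.0
gripper_force: 0.0
```

Run:
```python
from h import *
go([.5205,.0358,.265],78); pose("tote_grey","side",x0=[.52,.037,-.13])
```

```text
tcp [0.5205 0.0353 0.3698] yaw -102.1 tilt 0.39 j [ 22.  14. -17.  -0. -60.  56.] F [ 0.  -0.5 -0.2] w 87.0 gf 0.0 t 76.4
units [ 0.0276 -0.0424  5.2414] turn -0.03 | n 6 per row [ 0.0046 -0.0071  0.8736] -0.004
tote_grey side 0.92 x,y [0.5187 0.0388] yaw -18.1 iou 0.912
```

Emit:
{"name": "jog_arm", "arguments": {
  "increments": [
    [0, -0.07, 1, 0.1],
    [0, 0, 1, 0],
    [0, 0, 0.8, 0],
    [0, 0, 0.6, 0],
    [0, 0, 0.6, 0],
    [0, 0, 0.6, 0],
    [0, 0, 0.6, 0],
    [0, 0, 0.4, 0],
    [0, 0, 0, 0]
  ]
}}

```text
time_s: 77.4
tcp_pos: [0.5211, 0.0369, 0.2595]
ee_rot: [[0.976, -0.218, -0.002], [-0.218, -0.976, -0.001], [-0.002, 0.001, -1.0]]
wrist_force: [-0.1, -0.5, 0.6]
gripper_width: 0.997
gripper_force: 0.0
```

Emit:
{"name": "jog_arm", "arguments": {
  "increments": [
    [0, 0, 0, 0],
    [0, 0, 0, 0],
    [0, 0, 0, 0],
    [0, 0, 0, 0],
    [0, 0, 0, 0],
    [0, 0, -0.5, 0],
    [0, 0, -0.5, 0],
    [0, 0, 0, 0]
  ],
  "grip": 60
}}

```text
time_s: 78.2
tcp_pos: [0.5218, 0.0371, 0.2824]
ee_rot: [[0.976, -0.218, 0.003], [-0.218, -0.976, 0.001], [0.003, -0.002, -1.0]]
wrist_force: [-0.7, -0.3, -2.9]
gripper_width: 0.871
gripper_force: 29.9
```

Run:
```python
from h import *
go([.5205,.085,.275],78); fit("tote_grey",gz0=.085)
```

```text
tcp [0.5218 0.0371 0.2824] yaw -102.6 tilt 0.19 j [ 22.  19. -23.   0. -47.  56.] F [-0.7 -0.3 -2.9] w 75.8 gf 29.915713263987982 t 78.2
units [-0.5877 -2.3206  0.3719] turn -0.13 | n 3 per row [-0.1959 -0.7735  0.124 ] -0.042
side 0.57 iou,tilt,gx,gz [(np.float64(0.922), np.float64(0.0), np.float64(0.0), np.float64(0.1)), (np.float64(0.92), np.float64(-4.0), np.float64(0.0), np.float64(0.1)), (np.float64(0.918), np.float64(4.0), np.float64(0.01), np.float64(0.085)), (np.float64(0.914), np.float64(8.0), np.float64(0.01), np.float64(0.085)), (np.float64(0.907), np.float64(0.0), np.float64(0.01), np.float64(0.085)), (np.float64(0.905), np.float64(-8.0), np.float64(0.0), np.float64(0.1))]
```

Emit:
{"name": "jog_arm", "arguments": {
  "increments": [
    [-0.1, -0.5, 0, 0],
    [-0.2, -0.7, 0, 0],
    [-0.2, -0.7, 0, 0],
    [-0.1, -0.4, 0, 0],
    [0, 0, 0.4, 0],
    [0, 0, 0.4, 0],
    [0, 0, 0.2, 0],
    [0, 0, 0.1, 0],
    [0, 0, 0, 0]
  ]
}}

```text
time_s: 79.2
tcp_pos: [0.5191, 0.0843, 0.2612]
ee_rot: [[0.976, -0.218, -0.001], [-0.218, -0.976, -0.001], [-0.001, 0.001, -1.0]]
wrist_force: [-10.6, 2.5, 17.6]
gripper_width: 0.869
gripper_force: 29.9
```

Emit:
{"name": "jog_arm", "arguments": {
  "increments": [
    [0, 0, 0, 0],
    [0, 0, 0, 0],
    [0, 0, 0, 0],
    [0, 0, 0, 0],
    [0, 0, 0, 0],
    [0, 0, -0.5, 0],
    [0, 0, -0.5, 0],
    [0, 0, -1, 0],
    [0, 0, -1, 0],
    [0, 0, -1, 0]
  ],
  "grip": 87
}}

```text
time_s: 80.2
tcp_pos: [0.5198, 0.0845, 0.3407]
ee_rot: [[0.976, -0.218, 0.001], [-0.218, -0.976, 0.0], [0.001, -0.001, -1.0]]
wrist_force: [-0.2, -0.4, 1.0]
gripper_width: 1.0
gripper_force: 0.0
```

Emit:
{"name": "jog_arm", "arguments": {
  "increments": [
    [0, 0, -1, 0],
    [0, 0, -1, 0],
    [0, 0, -1, 0],
    [-1, 0, -1, 0],
    [-1, 0, 0, 0],
    [-1, 0, 0, 0],
    [-1, 0, 0, 0],
    [-1, 0, 0, 0],
    [-1, 0, 0, 0],
    [-1, 0, 0, 0]
  ]
}}

```text
time_s: 81.2
tcp_pos: [0.3821, 0.1149, 0.4198]
ee_rot: [[0.976, -0.218, 0.002], [-0.218, -0.976, 0.001], [0.001, -0.001, -1.0]]
wrist_force: [0.5, -0.9, 0.4]
gripper_width: 1.001
gripper_force: 0.0
```

Emit:
{"name": "jog_arm", "arguments": {
  "increments": [
    [-1, 0, 0, 0],
    [-1, 0, 0, 0],
    [-1, 0, 0, 0],
    [-1, 0, 0, 0],
    [0, 0, 0, 0],
    [0, 0, 0, 0]
  ]
}}

```text
time_s: 81.8
tcp_pos: [0.3049, 0.1325, 0.4197]
ee_rot: [[0.976, -0.217, 0.002], [-0.217, -0.976, 0.002], [0.001, -0.002, -1.0]]
wrist_force: [-0.3, -0.3, 0.1]
gripper_width: 0.998
gripper_force: 0.0
```

Run:
```python
from h import *
go([.3,.322,.45])
for n in("blue","red","grey"):
    for c in("side","top"): pose("tote_"+n,c)
brass('g'); b=cv2.imread('pics/g_top.png')
print('lug/mark',blob(b,(5,150,190),(18,255,255),(395,165,430,195))[0],blob(b,(0,0,170),(180,60,255),(422,168,440,190))[0])
```

```text
tcp [0.3049 0.1325 0.4197] yaw -102.5 tilt 0.15 j [ 52.  -9. -34.   0. -66.  25.] F [-0.3 -0.3  0.1] w 86.8 gf 0.0 t 81.8
units [-2.2911 -9.2017 -1.4967] turn 0 | n 10 per row [-0.2291 -0.9202 -0.1497] 0.0
tote_blue side 0.71 x,y [0.5163 0.326 ] yaw 3.5 iou 0.959
tote_blue top 0.83 x,y [0.5187 0.3269] yaw 5.5 iou 0.941
tote_red side 0.92 x,y [0.5615 0.207 ] yaw 1.6 iou 0.823
tote_red top 0.68 x,y [0.5647 0.2062] yaw 4.3 iou 0.93
tote_grey side 0.85 x,y [0.516  0.0863] yaw -16.0 iou 0.902
tote_grey top 0.88 x,y [0.5173 0.0836] yaw -12.9 iou 0.919
side [([148, 208], 2934), ([132, 241], 7), ([137, 242], 8), ([132, 246], 14), ([162, 257], 110)]
top [([279, 37], 302), ([257, 35], 42), ([224, 35], 8), ([213, 38], 10), ([222, 41], 24), ([234, 37], 18), ([263, 40], 14), ([210, 44], 10), ([254, 79], 3270), ([258, 44], 12), ([249, 47], 19), ([214, 50], 20), ([219, 118], 97), ([359, 186], 307), ([419, 177], 19)]
lug/mark [418.519  177.9114] [429.5294 178.451 ]
```

All three trays are empty, upright and well on the mat; slugs sit in the tube and the lug is at the mark. Handing in.

```bash
python3 -c "
from station import r
print(r.finish_job())"
```

```text
the job is handed in; nothing more can be done
None
```

The job is handed in: the lock ring was turned to the white mark first, then all three trays were tipped through the funnel and left empty and upright on the mat. The slugs show in the tube and none show elsewhere, though I couldn't count all eight one by one. The grey tray was found over the mat's edge after its tipping and moved fully back on.

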